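# Change the tube modules in a thermal block and lock them down

## Robot

A 7-joint arm with a two-finger parallel gripper is mounted at the origin on the work surface. World frame = base frame: x ahead of the robot, y to its left, z up, the work surface at z = 0. Lengths are in m, angles in rad, forces in N, time in s.
With the tool pointing down it reaches from about 0.425 to 0.925 m from the base axis. Payload 6.8 kg.
Tool frame: the origin (TCP) lies on the centre line of the jaws, within the pads' length; the fingertips stand 11 mm ahead of it and the grasp point (between the pads) lies 8 mm behind it; z points along the fingers, y is the direction in which the jaws open and shut (so a half turn about z gives the same grasp; the last joint's range is limited). The gripper opens to 85 mm and grips with 20 to 120 N. Pads are 22 mm wide; open, the fingers measure 114 mm over their backs; the gripper's body (76 mm by 85 mm) begins 54 mm behind the grasp point. The pads swing forward as they close: fully open they stand 13 mm farther back than shut.
Start: joints at [-1.228, 0.477, 0.022, 1.555, -0.011, 1.109, -0.083], TCP at [0.294, 0.608, 0.213] pointing down, gripper open.
Joint ranges: [-2.96, 2.96], [-0.34, 2.1], [-1.41, 1.46], [0.24, 2.44], [-1.37, 4.51], [0.17, 1.92], [-2.96, 2.96]. Speed limits (rad/s): [2.39, 2.39, 3.14, 3.14, 3.14, 3.14, 3.14].

## Interface

Orientations are given as a rotation vector (axis times angle).
In Python, from bench import r gives the robot as it stands.
- The arm moves only by the tool send_rows, never from a script. Its argument "deltas" is a list of rows, each a list of 7 numbers: the opening, from 0 (shut) to 1 (fully open), then the shift along the tool's x, y, z as a fraction of full scale, then the turn, a rotation vector about the tool's x, y, z as a fraction of full scale. In form: [[hand, x, y, z, ax, ay, az], ...]. A call has 1 to 20 rows; each row is the pose to reach, as a shift and turn from the pose commanded when the call began, along the tool's axes at that moment, turning the shorter way round; what a row does not reach only later rows make up. Full scale, the value 1, is 150 mm for a shift and 180 degrees for a turn. A row lasts 1/12 s, in which the tool goes at most 41.7 mm and 7.16 degrees, less where a joint would pass 70% of its speed; a pose out of reach is approached as far as the arm can. A call with a number of a shift or a turn outside -1 to 1 is refused whole. A call with a gripper value outside its range is refused whole. The fingers move at their own pace and stop on an object; "squeeze" is the grip in N (left out, the last holds). Time passes only in rows, so rows that repeat a pose let the fingers close. It gives the time, the measured TCP pose, the force and the opening at its end, in the units of the state.
- r.get_obs(): the state, without advancing time (a new reading comes with each control period).
- r.grab_frame(name): name is "side" or "top"; returns a dict with "pixels" (400x640x3 uint8, red, green, blue), "camera_matrix" (3x3 intrinsics, pixels), "rvec" (rotation vector, rad) and "tvec" (3), from world to camera coordinates, as OpenCV has them. Camera axes: x right, y down, z forward; pixel columns grow to the right and rows downward; lengths in m; the calibration is good to about 2 mm. A picture is of the moment at which its call begins. There is no depth.
- r.hand_in(): hands the job in, once; it reports no verdict.
The state is a dict: "clock": time; "joints": joint angles; "qvel": joint speeds; "tau": joint torques, N m; "tcp_pos": TCP position; "orientation": TCP orientation; "contact_force": force on the tool from outside, world axes, zero at the start; "moment": the same for the moment, N m; "grip_width": finger opening in m.
Only numpy, scipy, OpenCV 4.12 (cv2) and the standard library are available. Lean on these libraries where they do the work, as an engineer would, in place of code of your own. Each camera call takes 0.05 s, during which the arm holds its last target. There are 200 camera calls.

## Task

The thermal block's run is over: pull up the spring collar on its post, turn it until the hold-down arm has swung fully clear, and let it drop into its open notch. Move every finished tube module from the block to the steel tray, standing upright, and set every fresh module from the bench pad into a dock of the block, any dock, with all its tubes in their wells and its plate fully home. Then pull up the collar again, swing the arm back over the docks and let it drop into its locked notch; leave the cork ring, tip box and bottle where they are.

Things in the scene. Friction and masses are not known exactly. Their poses are not given: they have to be found in the camera images.
- done1: Finished tube module, 50 g: white plate 60 (x) x 44 (y) x 5 mm; under it 12 round-bottomed tubes, 10 mm thick, 32 mm long, 4 (x) by 3 (y), 15 mm pitch; on its middle a grip tab 24 (x) x 14 (y) mm. Origin: centre, at the tube bottoms; plate underside z = 32, tab z = 37 to 71 mm. Same turned half round. Starts fully home in a dock; two or three are present, in any docks.
- done2: Finished tube module, 50 g: white plate 60 (x) x 44 (y) x 5 mm; under it 12 round-bottomed tubes, 10 mm thick, 32 mm long, 4 (x) by 3 (y), 15 mm pitch; on its middle a grip tab 24 (x) x 14 (y) mm. Origin: centre, at the tube bottoms; plate underside z = 32, tab z = 37 to 71 mm. Same turned half round. Starts fully home in a dock; two or three are present, in any docks.
- done3: Finished tube module, 50 g: white plate 60 (x) x 44 (y) x 5 mm; under it 12 round-bottomed tubes, 10 mm thick, 32 mm long, 4 (x) by 3 (y), 15 mm pitch; on its middle a grip tab 24 (x) x 14 (y) mm. Origin: centre, at the tube bottoms; plate underside z = 32, tab z = 37 to 71 mm. Same turned half round. Starts fully home in a dock; two or three are present, in any docks.
- fresh1: Fresh tube module, 50 g: white plate 60 (x) x 44 (y) x 5 mm; under it 12 round-bottomed tubes, 10 mm thick, 32 mm long, 4 (x) by 3 (y), 15 mm pitch; on its middle a grip tab 24 (x) x 14 (y) mm. Origin: centre, at the tube bottoms; plate underside z = 32, tab z = 37 to 71 mm. Same turned half round. Starts upright on the pale blue-grey bench pad; two or three are present.
- fresh2: Fresh tube module, 50 g: white plate 60 (x) x 44 (y) x 5 mm; under it 12 round-bottomed tubes, 10 mm thick, 32 mm long, 4 (x) by 3 (y), 15 mm pitch; on its middle a grip tab 24 (x) x 14 (y) mm. Origin: centre, at the tube bottoms; plate underside z = 32, tab z = 37 to 71 mm. Same turned half round. Starts upright on the pale blue-grey bench pad; two or three are present.
- fresh3: Fresh tube module, 50 g: white plate 60 (x) x 44 (y) x 5 mm; under it 12 round-bottomed tubes, 10 mm thick, 32 mm long, 4 (x) by 3 (y), 15 mm pitch; on its middle a grip tab 24 (x) x 14 (y) mm. Origin: centre, at the tube bottoms; plate underside z = 32, tab z = 37 to 71 mm. Same turned half round. Starts upright on the pale blue-grey bench pad; two or three are present.
- station: Thermal block, fixed to the bench: white base 116 (x) x 236 (y) x 18 mm, on it an aluminium block whose top is at z = 55 mm, with three docks side by side at y = -84, -30 and +24 mm, and the locking post at y = +84 mm. Origin: centre of the base, on the bench; x away from the robot (yaw within 0.25 rad).
- dock0 (a point): Dock: centre of its mouth on the block's top; axes as the block's. 12 square wells 12 mm wide, 37 mm deep, 15 mm pitch, 4 along x by 3 along y: a module's long side goes along the block's x, either way round. Fully home, its plate lies on the block, its origin 32 mm below this point, its tab top 39 mm above. Docks are 54 mm apart.
- dock1 (a point): Dock: centre of its mouth on the block's top; axes as the block's. 12 square wells 12 mm wide, 37 mm deep, 15 mm pitch, 4 along x by 3 along y: a module's long side goes along the block's x, either way round. Fully home, its plate lies on the block, its origin 32 mm below this point, its tab top 39 mm above. Docks are 54 mm apart.
- dock2 (a point): Dock: centre of its mouth on the block's top; axes as the block's. 12 square wells 12 mm wide, 37 mm deep, 15 mm pitch, 4 along x by 3 along y: a module's long side goes along the block's x, either way round. Fully home, its plate lies on the block, its origin 32 mm below this point, its tab top 39 mm above. Docks are 54 mm apart.
- collar_grip (a point): Point on the axis of the spring collar, at the height to grip: a knurled upright steel sleeve on the post, 34 mm in diameter, from 25 mm below this point (where the hold-down arm joins it; fingertips may reach 22 mm below) to 16 mm above. Rises and turns with the collar; the arm points along its -y. Built height 130 mm above the bench.
- bar_tip (a point): End of the hold-down arm: flat aluminium bar 22 mm wide, 8 mm thick, 180 mm long from the collar's axis, on which it turns. Locked, it lies over the middles of all docks, 3 mm above the tabs of seated modules; open, it points along the block's +x (away from the robot), clear of the docks. Point on the bar's centre line.
- collar_lift (a joint): How far the collar is pulled up against its spring, m: 0 = down in a notch, at most 0.017. The spring and its weight draw it down with 6 N (at 0) to 10 N (top). It turns away from a notch only while pulled up at least 10 mm; let go between the notches it rests about 9 mm up, neither locked nor open.
- collar_turn (a joint): Turn of the collar with its arm, rad, anticlockwise from above: 0 = locked (arm over the docks), 1.571 = open; stops at both ends. It has a notch at each end into which it drops when let down within 0.1 rad of the end. It turns with little friction.
- tray: Shallow open steel tray, fixed to the bench, 150 (x) x 200 (y) mm outside, walls 5 mm thick and 25 mm high, floor 5 mm thick. Origin: centre of its underside. It stands on one side of the block (left or right), the pad with the fresh modules on the other.
- cork_ring: Cork flask ring, 90 mm across, 30 mm high, between robot and block. Not part of the job. Origin: centre of its underside.
- tip_box: Clear pipette-tip box with blue lid, 122 x 82 x 63 mm, beyond the work on the right. Not part of the job. Origin: centre of its underside.
- reagent: Amber glass bottle with orange cap, 72 mm across, 130 mm high, beyond the work on the left. Not part of the job. Origin: centre of its underside.
Things that resemble listed ones, but are neither listed nor needed, are in the scene too. What is shaped like the fresh1 but black is not meant.

How it is judged:
On the way, in this order (a step that is already met when the one before it is completed fails the run):
1. the collar is in its open notch, with the arm swung clear (value of joint collar_turn above 1.37 rad and value of joint collar_lift below 0.004 m), for 0.2 s.
2. with the arm open, every finished module stands in the tray and every fresh one is fully home in a dock, none of them held (value of joint collar_turn above 1.37 rad and ((horizontal distance between fresh1 and dock0 below 0.004 m and z of fresh1 in the frame of dock0 below -0.029 m and angle between fresh1's own z axis and vertical below 0.06 rad) or (horizontal distance between fresh1 and dock1 below 0.004 m and z of fresh1 in the frame of dock1 below -0.029 m and angle between fresh1's own z axis and vertical below 0.06 rad) or (horizontal distance between fresh1 and dock2 below 0.004 m and z of fresh1 in the frame of dock2 below -0.029 m and angle between fresh1's own z axis and vertical below 0.06 rad)) and ((horizontal distance between fresh2 and dock0 below 0.004 m and z of fresh2 in the frame of dock0 below -0.029 m and angle between fresh2's own z axis and vertical below 0.06 rad) or (horizontal distance between fresh2 and dock1 below 0.004 m and z of fresh2 in the frame of dock1 below -0.029 m and angle between fresh2's own z axis and vertical below 0.06 rad) or (horizontal distance between fresh2 and dock2 below 0.004 m and z of fresh2 in the frame of dock2 below -0.029 m and angle between fresh2's own z axis and vertical below 0.06 rad)) and ((horizontal distance between fresh3 and dock0 below 0.004 m and z of fresh3 in the frame of dock0 below -0.029 m and angle between fresh3's own z axis and vertical below 0.06 rad) or (horizontal distance between fresh3 and dock1 below 0.004 m and z of fresh3 in the frame of dock1 below -0.029 m and angle between fresh3's own z axis and vertical below 0.06 rad) or (horizontal distance between fresh3 and dock2 below 0.004 m and z of fresh3 in the frame of dock2 below -0.029 m and angle between fresh3's own z axis and vertical below 0.06 rad)) and x of done1 in the frame of tray between -0.07 and 0.07 m and y of done1 in the frame of tray between -0.09 and 0.09 m and z of each of done1, done2, done3 in the frame of tray below 0.012 m and angle between each of done1, done2, done3's own z axis and vertical below 0.1 rad and x of done2 in the frame of tray between -0.07 and 0.07 m and y of done2 in the frame of tray between -0.09 and 0.09 m and x of done3 in the frame of tray between -0.07 and 0.07 m and y of done3 in the frame of tray between -0.09 and 0.09 m and linear speed of each of fresh1, fresh2, fresh3, done1, done2, done3 below 0.03 m/s and contact force between the fingers and fresh1 below 0.2 N and contact force between the fingers and fresh2 below 0.2 N and contact force between the fingers and fresh3 below 0.2 N and contact force between the fingers and done1 below 0.2 N and contact force between the fingers and done2 below 0.2 N and contact force between the fingers and done3 below 0.2 N), for 0.2 s.
At the end, for the whole second after the job is handed in: Collar down in its locked notch (lift < 4 mm, turn < 0.2 rad); each fresh module in a dock (within 4 mm of centre, plate within 3 mm of the block, tilt < 0.06 rad); each finished module upright on the tray floor (tilt < 0.1 rad, inside the rim); all at rest (value of joint collar_turn below 0.2 rad and value of joint collar_lift below 0.004 m and ((horizontal distance between fresh1 and dock0 below 0.004 m and z of fresh1 in the frame of dock0 below -0.029 m and angle between fresh1's own z axis and vertical below 0.06 rad) or (horizontal distance between fresh1 and dock1 below 0.004 m and z of fresh1 in the frame of dock1 below -0.029 m and angle between fresh1's own z axis and vertical below 0.06 rad) or (horizontal distance between fresh1 and dock2 below 0.004 m and z of fresh1 in the frame of dock2 below -0.029 m and angle between fresh1's own z axis and vertical below 0.06 rad)) and ((horizontal distance between fresh2 and dock0 below 0.004 m and z of fresh2 in the frame of dock0 below -0.029 m and angle between fresh2's own z axis and vertical below 0.06 rad) or (horizontal distance between fresh2 and dock1 below 0.004 m and z of fresh2 in the frame of dock1 below -0.029 m and angle between fresh2's own z axis and vertical below 0.06 rad) or (horizontal distance between fresh2 and dock2 below 0.004 m and z of fresh2 in the frame of dock2 below -0.029 m and angle between fresh2's own z axis and vertical below 0.06 rad)) and ((horizontal distance between fresh3 and dock0 below 0.004 m and z of fresh3 in the frame of dock0 below -0.029 m and angle between fresh3's own z axis and vertical below 0.06 rad) or (horizontal distance between fresh3 and dock1 below 0.004 m and z of fresh3 in the frame of dock1 below -0.029 m and angle between fresh3's own z axis and vertical below 0.06 rad) or (horizontal distance between fresh3 and dock2 below 0.004 m and z of fresh3 in the frame of dock2 below -0.029 m and angle between fresh3's own z axis and vertical below 0.06 rad)) and x of done1 in the frame of tray between -0.07 and 0.07 m and y of done1 in the frame of tray between -0.09 and 0.09 m and z of each of done1, done2, done3 in the frame of tray below 0.012 m and angle between each of done1, done2, done3's own z axis and vertical below 0.1 rad and x of done2 in the frame of tray between -0.07 and 0.07 m and y of done2 in the frame of tray between -0.09 and 0.09 m and x of done3 in the frame of tray between -0.07 and 0.07 m and y of done3 in the frame of tray between -0.09 and 0.09 m and linear speed of each of fresh1, fresh2, fresh3, done1, done2, done3 below 0.03 m/s); the robot touches nothing.
It fails at once if the cork ring, the tip box or the bottle is moved more than 3 cm or tipped ((distance of cork_ring from where it was at the start of the episode above 0.03 m or angle between cork_ring's own z axis and vertical above 0.3 rad) or (distance of tip_box from where it was at the start of the episode above 0.03 m or angle between tip_box's own z axis and vertical above 0.3 rad) or (distance of reagent from where it was at the start of the episode above 0.03 m or angle between reagent's own z axis and vertical above 0.3 rad)).
Of done1, done2, done3 only 2 to 3 are there at a start; the rules pass over those that are not, and their reading is None.
Of fresh1, fresh2, fresh3 only 2 to 3 are there at a start; the rules pass over those that are not, and their reading is None.
At some moment in a run one of fresh1, fresh2, fresh3 may be knocked a few centimetres aside while the robot is not near it.
It also fails if it takes over 210 s, if anything falls off the work surface, if the arm or the gripper's body presses on something with over 40 N, if the wrist force passes 120 N, or if a joint passes its speed limit or range.

## Working session

There is one attempt and no reset: what is moved stays moved. The work goes in short steps, Python scripts to look and compute and a tool call to move; the robot and the scene stay as the last step left them, time stands still between calls to the robot, and variables do not carry over. Pictures are saved under pics/ and viewed, about 12 in all and at most 16, crops included, and the job is handed in when it is done.

Besides the shell and the picture viewer there is one more tool, called after "Request:" as name([rows], argument=value, ...), one row to a line, values as JSON. send_rows: Moves the arm, as the interface text tells. Shift numbers are shares of 150 mm and turn numbers shares of 180 degrees, none past 1 either way. Its arguments: {"type":"object","properties":{"deltas":{"type":"array","items":{"type":"array","items":{"type":"number"}}},"squeeze":{"type":"number"}},"required":["deltas"]}

```bash
ls; mkdir -p pics; python3 - <<'E'
from bench import r
import cv2,pickle
for n in("top","side"):
    f=r.grab_frame(n); cv2.imwrite(f"pics/{n}0.png",f["pixels"][:,:,::-1]); pickle.dump(f,open(f"{n}0.pkl","wb"))
    print(n,f["camera_matrix"].tolist(),f["rvec"],f["tvec"])
print(r.get_obs())
E
```

```text
pics
top [[412.5413731164738, 0.0, 314.3906204787395], [0.0, 412.5413731164738, 198.99470193013724], [0.0, 0.0, 1.0]] [ 2.14304438 -2.08519369  0.18008009] [0.0035788  0.48488396 1.19257573]
side [[458.5880588121076, 0.0, 305.6456093249408], [0.0, 458.5880588121076, 202.21410399014886], [0.0, 0.0, 1.0]] [ 2.0950517  -0.11941486  0.06065118] [-0.47364852  0.11102554  1.13205925]
{'clock': 0.1, 'joints': array([-1.2280925 ,  0.47774877,  0.02235213,  1.55635277, -0.01152227,
        1.10933705, -0.08309708]), 'qvel': array([ 1.79287947e-04, -1.42958061e-03,  1.32474434e-03, -9.81461466e-04,
        8.77675974e-04,  1.23660433e-05, -2.76255335e-03]), 'tau': array([ 3.76992597e-03, -5.97756314e+01,  1.61343914e+00, -2.81951040e+01,
        1.28376242e-02,  4.95853266e-03, -1.16996000e-05]), 'tcp_pos': array([0.29384974, 0.60703709, 0.21230207]), 'orientation': array([-7.02071322e-01, -3.06185645e+00,  2.66337449e-03]), 'contact_force': array([-0.65854377, -0.94603325, -0.64570338]), 'moment': array([-0.01173935,  0.00223868,  0.02948718]), 'grip_width': 0.08574150926228152}
```

View pics/top0.png

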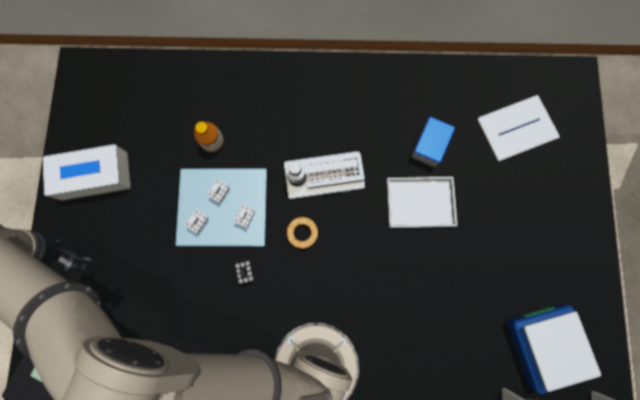

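View pics/side0.png

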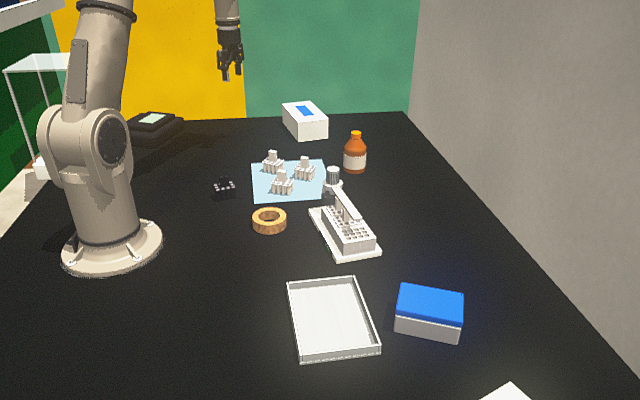

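The top view shows the pad with three white modules at about (219,191), (197,222) and (244,216). The block is at (325,175) with its post at (296,173), the tray at (422,202), and the black look-alike at (244,271), which is not meant. The side view agrees. I'll enlarge both views.

```bash
cat > h.py <<'E'
import numpy as np,cv2,pickle
from scipy.spatial.transform import Rotation as R
def grab(n,tag):
    from bench import r
    f=r.grab_frame(n); pickle.dump(f,open(f"{tag}.pkl","wb")); return f
def load(tag): return pickle.load(open(f"{tag}.pkl","rb"))
def proj(f,P): return cv2.projectPoints(np.asarray(P,float).reshape(-1,3),f["rvec"],f["tvec"],f["camera_matrix"],None)[0][:,0]
def unproj(f,uv,z):
    M=cv2.Rodrigues(f["rvec"])[0]; c=-M.T@f["tvec"]
    uv=np.atleast_2d(np.asarray(uv,float)); d=np.c_[uv,np.ones(len(uv))]@np.linalg.inv(f["camera_matrix"]).T@M
    return c+d*((z-c[2])/d[:,2])[:,None]
def crop(f,x,y,w,h,s): return cv2.resize(f["pixels"][y:y+h,x:x+w,::-1],None,fx=s,fy=s,interpolation=cv2.INTER_CUBIC)
E
python3 - <<'E'
from h import *
t=load("top0");s=load("side0")
cv2.imwrite("pics/c1.png",crop(t,170,145,200,110,4))
cv2.imwrite("pics/c2.png",crop(s,245,145,140,120,5))
E
```

```text
(no output)
```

View pics/c1.png

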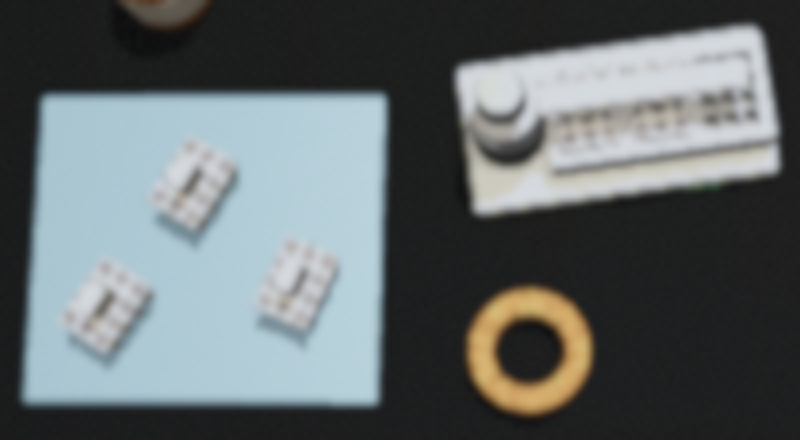

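View pics/c2.png

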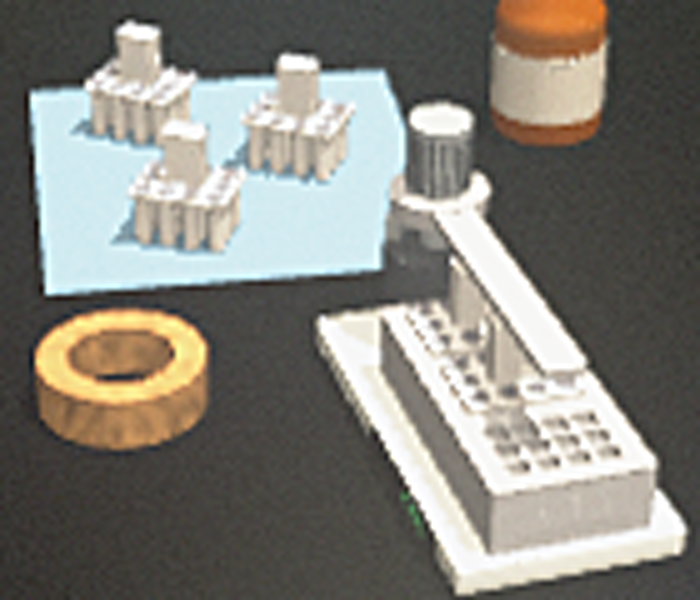

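The three fresh modules on the pad are white and upright, at top-view pixels (219,191), (197,222) and (244,216). Finished modules sit in dock2 and dock1, and dock0 is empty. The arm lies over the docks. Next I fit the poses.

```bash
cat > fit.py <<'E'
from h import *
from scipy.optimize import minimize,least_squares
t=load("top0");s=load("side0")
S=6
def box(x0,x1,y0,y1,z0,z1): return np.array([[x,y,z] for x in(x0,x1) for y in(y0,y1) for z in(z0,z1)],float)/1e3
MOD=[np.vstack([box(-27.5,27.5,-20,20,0+1,5)]),box(-30,30,-22,22,32,37),box(-12,12,-7,7,37,71)]
MOD=[np.vstack([box(-27.5,27.5,-20,20,2,32)]),box(-30,30,-22,22,32,37),box(-12,12,-7,7,37,71)]
TRAY=[box(-75,75,-100,100,0,25)]
def place(P,x,y,yaw,z): return P@R.from_euler('z',yaw).as_matrix().T+[x,y,z]
def sil(f,parts,p,z,roi):
    x,y,w,h=roi; m=np.zeros((h*S,w*S),np.uint8)
    for P in parts:
        q=(proj(f,place(P,*p,z))-[x,y]+.5)*S-.5
        cv2.fillConvexPoly(m,cv2.convexHull(np.round(q*16).astype(np.int32)),255,shift=4)
    return cv2.resize(m,(w,h),interpolation=cv2.INTER_AREA)/255.
def fit(parts,views,p0,z):
    c=lambda p:sum(np.abs(sil(f,parts,p,z,roi)-m).sum() for f,roi,m in views)
    best=None
    for yaw in p0[2]:
        o=minimize(c,[p0[0],p0[1],yaw],method="Nelder-Mead",options=dict(initial_simplex=np.array([[p0[0],p0[1],yaw],[p0[0]+.006,p0[1],yaw],[p0[0],p0[1]+.006,yaw],[p0[0],p0[1],yaw+.2]]),xatol=1e-5,fatol=1e-3))
        if best is None or o.fun<best.fun: best=o
    return best.x,best.fun/sum(m.sum() for *_,m in views)
def white(f,roi,dark=False):
    x,y,w,h=roi; p=f["pixels"][y:y+h,x:x+w].astype(float)
    if dark: return np.clip((p.min(2)-50)/80,0,1)
    return np.clip((p[:,:,0]-p[:,:,2]+28)/22,0,1)*np.clip((p.max(2)-60)/60,0,1)
def module(t,s,ct,cs,z=.001,yaws=(-1.2,-.6,0,.6,1.2)):
    vs=[]
    if ct: vs.append((t,(ct[0]-16,ct[1]-16,32,32)))
    if cs: vs.append((s,(cs[0]-17,cs[1]-18,34,36)))
    vs=[(f,r_,white(f,r_)) for f,r_ in vs]
    q=unproj(t,ct,.04)[0]
    return fit(MOD,vs,(q[0],q[1],yaws),z),vs
E
python3 - <<'E'
from fit import *
for f in(t,s): M=cv2.Rodrigues(f["rvec"])[0]; print("cam",(-M.T@f["tvec"]).round(3))
ims=[]
for n,ct,cs in(("A",(219,191),(304,169)),("B",(197,222),(273,163)),("C",(244,216),(282,183))):
    for c2 in(ct,None)[:1]:
        (p,e),vs=module(t,s,ct,cs); print(n,p.round(4),round(e,3))
        (p1,e1),_=module(t,s,ct,None); print("  top only",p1.round(4),round(e1,3))
    for f,roi,m in vs: ims.append(cv2.resize(np.hstack([m,sil(f,MOD,p,.001,roi)]),(260,130))*255)
# tray
roi=(375,165,95,75); vt=(t,roi,white(t,roi,1)); roi=(275,265,115,105); vsd=(s,roi,white(s,roi,1))
q=unproj(t,(422,202),.01)[0]
for v in([vt,vsd],[vt]): print("tray",[np.round(a,4) for a in fit(TRAY,v,(q[0],q[1],(-.1,.1)),0.)])
# station
T=lambda u:(np.array(u,float)+.5)/4-.5+[170,145]
D=lambda u:(np.array(u,float)+.5)/5-.5+[245,145]
pts=[(t,T((458,66)),(58,118,18)),(t,T((764,25)),(58,-118,18)),(t,T((780,175)),(-58,-118,9)),(t,T((474,214)),(-58,118,9)),(t,T((500,97)),(0,84,146)),
(s,D((456,580)),(-58,-118,9)),(s,D((687,522)),(58,-118,18)),(s,D((318,318)),(-58,118,18)),(s,D((441,118)),(0,84,146)),
(s,D((518,467)),(-22.5,-99,55)),(s,D((607,452)),(22.5,-99,55)),(s,D((587,417)),(22.5,-69,55))]
P=np.array([k[2] for k in pts])/1e3
def res(p):
    W=place(P,*p,0); return np.concatenate([proj(k[0],w)[0]-k[1] for k,w in zip(pts,W)])
q=unproj(t,(326,175),.02)[0]
o=least_squares(res,[q[0],q[1],.1],loss="soft_l1"); print("station",o.x.round(4)); print(o.fun.reshape(-1,2).round(1).tolist())
x=o.x
np.save("st.npy",x)
print("collar",place(np.array([[0,.084,.13]]),*x,0))
roi=crop(t,270,140,110,70,6); roi2=crop(s,300,155,90,115,6)
def draw(im,f,off,k):
    for B in(box(-58,58,-118,118,0,18),):
        W=place(B,*x,0); 
        for i in range(8):
            for j in range(i):
                if (np.abs(B[i]-B[j])>1e-9).sum()==1: cv2.line(im,*[tuple(int(v) for v in ((u-off+.5)*k-.5)) for u in proj(f,W[[i,j]])],(0,0,255),1)
    for yd in(-84,-30,24):
        for a in(-22.5,-7.5,7.5,22.5):
            for b in(-15,0,15): cv2.circle(im,tuple(int(v) for v in ((proj(f,place(np.array([[a,yd+b,55]])/1e3,*x,0))[0]-off+.5)*k-.5)),2,(0,200,0),-1)
    an=np.linspace(0,6.28,40)
    cv2.polylines(im,[(((proj(f,place(np.c_[17*np.cos(an),84+17*np.sin(an),an*0+146]/1e3,*x,0))-off+.5)*k-.5)).astype(np.int32)],True,(255,0,0),1)
draw(roi,t,np.array([270,140]),6);draw(roi2,s,np.array([300,155]),6)
H=np.zeros((600,800,3),np.uint8); 
a=cv2.resize(roi,(400,255)); b=cv2.resize(roi2,None,fx=.8,fy=.8)[:600,:400]
H[:255,:400]=a; H[:b.shape[0],400:400+b.shape[1]]=b
for i,m in enumerate(ims): y=260+ (i//2)*112; xx=(i%2)*200; H[y:y+100,xx:xx+200]=cv2.resize(m,(200,100))[:,:,None]
cv2.imwrite("pics/fit.png",H)
E
```

```text
cam [ 0.253 -0.009  1.262]
cam [ 0.373 -0.97   0.663]
A [ 0.5069  0.3166 -0.4761] 0.248
  top only [ 0.5063  0.314  -0.5279] 0.177
B [ 0.4121  0.3759 -0.5035] 0.298
  top only [ 0.4112  0.3734 -0.5879] 0.188
C [ 0.432   0.2319 -0.3708] 0.304
  top only [ 0.4318  0.2302 -0.4044] 0.158
tray [array([ 0.4909, -0.3067,  0.0435]), np.float64(0.1323)]
tray [array([ 0.4913, -0.3101,  0.0447]), np.float64(0.0324)]
station [ 0.5695 -0.0084  0.1648]
[[-0.6, 0.2], [-2.5, 0.3], [-0.9, -0.8], [0.2, -0.2], [-0.6, -2.1], [-0.1, 1.3], [0.3, 1.5], [-0.6, 0.1], [0.0, 0.5], [-0.1, 0.6], [0.2, 0.5], [-0.6, 0.7]]
collar [[0.55572687 0.0744395  0.13      ]]
```

View pics/fit.png

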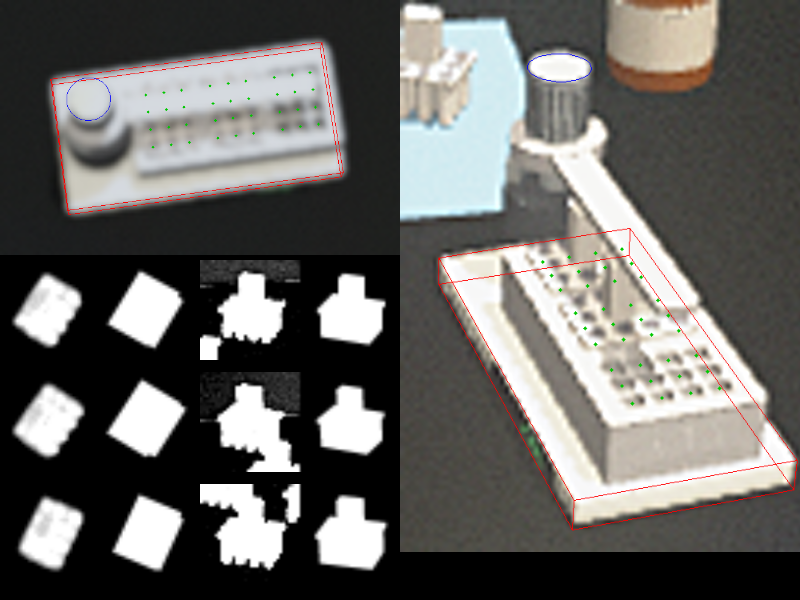

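```bash
cat >> h.py <<'E'
def rot(psi): return R.from_euler('z',psi,degrees=True)*R.from_euler('x',np.pi)
def psi_of(q): v=q.apply([1,0,0]); return np.degrees(np.arctan2(v[1],v[0]))
def delta(p0,q0,p1,psi1):
    """shift/turn fractions from pose (p0,q0) to p1 with yaw psi1 pointing straight down"""
    return np.r_[q0.inv().apply(np.asarray(p1)-p0)/.15,(q0.inv()*rot(psi1)).as_rotvec()/np.pi]
def plan(*targets):
    """targets: (x,y,z,psi); prints deltas each from the previous one"""
    from bench import r
    o=r.get_obs(); p=o["tcp_pos"]; q=R.from_rotvec(o["orientation"])
    print("t",round(o["clock"],2),"tcp",p.round(4),"psi",round(psi_of(q),2),"F",o["contact_force"].round(1),"M",o["moment"].round(2),"grip",round(o["grip_width"],4),"tilt",q.apply([0,0,1]).round(4)[:2])
    for x in targets:
        print(x,"->",delta(p,q,x[:3],x[3]).round(3).tolist()); p,q=np.array(x[:3]),rot(x[3])
E
python3 - <<'E'
from h import *
a=np.array([.294,.607,.215]);b=np.array([.556,.0745,.215])
plan(*[(*(a+(b-a)*k/4),99.4 if k==4 else 154.2) for k in(1,2,3,4)])
E
```

```text
t 0.1 tcp [0.2938 0.607  0.2123] psi 154.17 F [-0.7 -0.9 -0.6] M [-0.01  0.    0.03] grip 0.0857 tilt [-0.0006 -0.0016]
(np.float64(0.3595), np.float64(0.473875), np.float64(0.215), 154.2) -> [-0.781, -0.608, -0.017, -0.001, 0.0, -0.0]
(np.float64(0.42500000000000004), np.float64(0.34075), np.float64(0.215), 154.2) -> [-0.779, -0.609, -0.0, 0.0, 0.0, 0.0]
(np.float64(0.49050000000000005), np.float64(0.207625), np.float64(0.215), 154.2) -> [-0.779, -0.609, -0.0, 0.0, 0.0, 0.0]
(np.float64(0.556), np.float64(0.07450000000000001), np.float64(0.215), 99.4) -> [-0.779, -0.609, -0.0, 0.0, -0.0, 0.304]
```

Request:
send_rows([
  [1,-0.781,-0.608,-0.017,0,0,0],
  [1,-0.781,-0.608,-0.017,0,0,0],
  [1,-0.781,-0.608,-0.017,0,0,0],
  [1,-0.781,-0.608,-0.017,0,0,0],
])

```text
clock: 0.43
tcp_pos: [0.3625, 0.4693, 0.2153]
orientation: [0.709, 3.059, -0.004]
contact_force: [0.1, -0.8, 0.7]
grip_width: 0.0854
```

Request:
send_rows([
  [1,-0.779,-0.609,0,0,0,0],
  [1,-0.779,-0.609,0,0,0,0],
  [1,-0.779,-0.609,0,0,0,0],
  [1,-0.779,-0.609,0,0,0,0],
])

```text
clock: 0.77
tcp_pos: [0.4273, 0.3359, 0.2155]
orientation: [0.71, 3.06, -0.003]
contact_force: [0.0, 0.1, -0.9]
grip_width: 0.0856
```

Request:
send_rows([
  [1,-0.779,-0.609,0,0,0,0],
  [1,-0.779,-0.609,0,0,0,0],
  [1,-0.779,-0.609,0,0,0,0],
  [1,-0.779,-0.609,0,0,0,0],
])

```text
clock: 1.1
tcp_pos: [0.4922, 0.2027, 0.2157]
orientation: [0.71, 3.06, -0.003]
contact_force: [1.2, -0.6, -0.3]
grip_width: 0.0852
```

Request:
send_rows([
  [1,-0.779,-0.609,0,0,0,0.304],
  [1,-0.779,-0.609,0,0,0,0.304],
  [1,-0.779,-0.609,0,0,0,0.304],
  [1,-0.779,-0.609,0,0,0,0.304],
  [1,-0.779,-0.609,0,0,0,0.304],
  [1,-0.779,-0.609,0,0,0,0.304],
  [1,-0.779,-0.609,0,0,0,0.304],
  [1,-0.779,-0.609,0,0,0,0.304],
  [1,-0.779,-0.609,0,0,0,0.304],
  [1,-0.779,-0.609,0,0,0,0.304],
])

```text
clock: 1.93
tcp_pos: [0.5557, 0.0751, 0.2154]
orientation: [-2.027, -2.4, 0.001]
contact_force: [0.3, -1.0, -0.2]
grip_width: 0.0852
```

```bash
python3 - <<'E'
from h import *
plan((.556,.0745,.215,99.4),(.556,.0745,.126,99.4))
f=grab("side","s1"); t=grab("top","t1")
cv2.imwrite("pics/s1.png",np.hstack([crop(f,300,110,100,150,4),crop(t,250,120,100,150,4)]))
E
```

```text
t 1.93 tcp [0.5557 0.0751 0.2154] psi 99.62 F [ 0.3 -1.  -0.2] M [ 0.07  0.02 -0.01] grip 0.0852 tilt [-0.0006 -0.0003]
(0.556, 0.0745, 0.215, 99.4) -> [-0.005, 0.002, 0.003, -0.0, 0.0, 0.001]
(0.556, 0.0745, 0.126, 99.4) -> [0.0, -0.0, 0.593, 0.0, 0.0, 0.0]
```

View pics/s1.png

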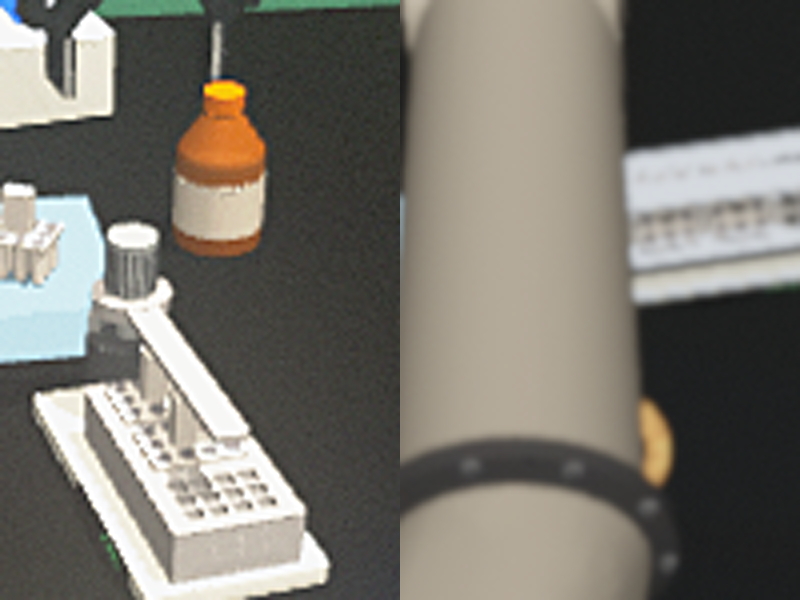

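Request:
send_rows([
  [1,-0.004,0.002,0.2,0,0,0.001],
  [1,-0.004,0.002,0.4,0,0,0.001],
  [1,-0.004,0.002,0.593,0,0,0.001],
  [1,-0.004,0.002,0.593,0,0,0.001],
  [1,-0.004,0.002,0.593,0,0,0.001],
])

```text
clock: 2.45
tcp_pos: [0.5553, 0.0742, 0.1261]
orientation: [-2.032, -2.393, 0.004]
contact_force: [0.9, -1.2, 0.9]
grip_width: 0.0855
```

Request:
send_rows([
  [0.2,0,0,0,0,0,0],
  [0.2,0,0,0,0,0,0],
  [0.2,0,0,0,0,0,0],
  [0.2,0,0,0,0,0,0],
  [0.2,0,0,0,0,0,0],
  [0.2,0,0,0,0,0,0],
  [0.2,0,0,0,0,0,0],
  [0.2,0,0,0,0,0,0],
], squeeze=50)

```text
clock: 3.12
tcp_pos: [0.5548, 0.0743, 0.128]
orientation: [-2.033, -2.391, 0.002]
contact_force: [-7.8, -1.4, 14.7]
grip_width: 0.0174
```

```bash
python3 -c "
from h import *
plan((.5557,.0745,.14,99.4))"
```

```text
t 3.12 tcp [0.5548 0.0743 0.128 ] psi 99.26 F [-7.8 -1.4 14.7] M [-0.27  2.09  0.01] grip 0.0174 tilt [-0.0031  0.0006]
(0.5557, 0.0745, 0.14, 99.4) -> [0.001, 0.006, -0.08, -0.001, -0.0, -0.001]
```

```bash
python3 - <<'E'
from h import *
f=grab("side","s2")
cv2.imwrite("pics/s2.png",crop(f,280,110,120,110,6))
E
```

```text
(no output)
```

View pics/s2.png

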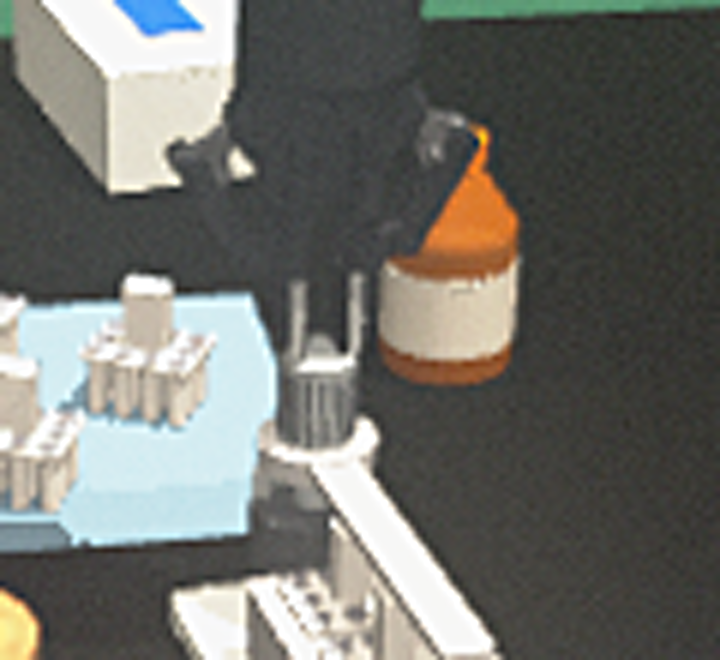

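```bash
python3 - <<'E'
from h import *
f=load("s2")
for P in((.5548,.0743,.117),(.5548,.0743,.128),(.5548,.0743,.146),(.5548,.0743,.164),(.5548,.0743,.105)): print(P,proj(f,P)[0].round(1),((proj(f,P)[0]-[280,110]+.5)*6-.5).round(0))
E
```

```text
(0.5548, 0.0743, 0.117) [332.2 178.8] [316. 415.]
(0.5548, 0.0743, 0.128) [332.3 175. ] [316. 392.]
(0.5548, 0.0743, 0.146) [332.5 168.7] [317. 355.]
(0.5548, 0.0743, 0.164) [332.7 162.3] [318. 316.]
(0.5548, 0.0743, 0.105) [332.1 182.9] [315. 440.]
```

```bash
python3 - <<'E'
from h import *
a=load("s2"); b=load("side0")
cv2.imwrite("pics/s3.png",np.hstack([crop(a,315,140,36,54,11),crop(b,315,140,36,54,11)]))
E
```

```text
(no output)
```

View pics/s3.png

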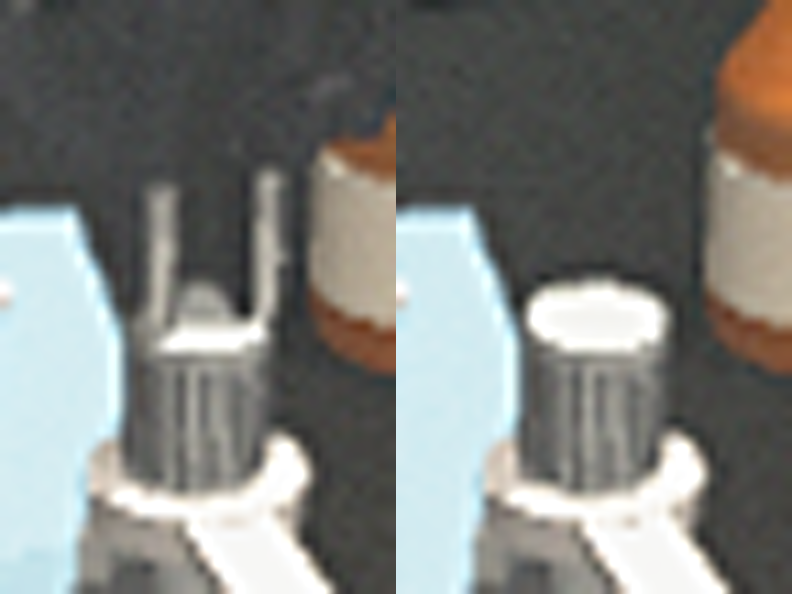

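```bash
python3 - <<'E'
from h import *
f=load("s2")
d=np.array([np.cos(np.radians(9.5)),np.sin(np.radians(9.5)),0])
for z in(.204,.217): 
  for s in(-1,1):
    for e in(.0427,):
      for w in(-.011,.011): print(z,s,w,proj(f,np.array([.5557,.0751,z])+s*e*d+w*np.array([-d[1],d[0],0]))[0].round(1))
t=load("t1")
from bench import r
print(r.get_obs()["tau"].round(2), r.get_obs()["contact_force"])
E
```

```text
0.204 -1 -0.011 [318.3 151.3]
0.204 -1 0.011 [315.7 147.9]
0.204 1 -0.011 [351.  147.3]
0.204 1 0.011 [347.9 144. ]
0.217 -1 -0.011 [318.4 146.4]
0.217 -1 0.011 [315.7 143. ]
0.217 1 -0.011 [351.2 142.5]
0.217 1 0.011 [348.1 139.2]
[  0.1  -40.51   4.9  -23.5   -0.14  -2.93  -0.  ] [-8.43873984  0.07852564 13.93011604]
```

The jaws closed to 17 mm with the collar not between them. The upward force and the image at (329,170)/(339,169) put the tips on the collar's top, so the tips really stand about 28 mm higher than I assumed. I'll open, go deeper in guarded steps and check.

Request:
send_rows([
  [1,0,0,-0.1,0,0,0],
  [1,0,0,-0.1,0,0,0],
  [1,0,0,-0.1,0,0,0],
  [1,0,0,-0.1,0,0,0],
  [1,0,0,-0.1,0,0,0],
  [1,0,0,-0.1,0,0,0],
  [1,0,0,-0.1,0,0,0],
  [1,0,0,-0.1,0,0,0],
])

```text
clock: 3.83
tcp_pos: [0.5561, 0.0745, 0.1415]
orientation: [-2.034, -2.393, 0.001]
contact_force: [-0.5, 1.0, -0.4]
grip_width: 0.0855
```

```bash
python3 - <<'E'
from h import *
plan()
f=grab("side","s4")
cv2.imwrite("pics/s4.png",crop(f,295,105,80,90,7))
d=np.array([np.cos(np.radians(9.5)),np.sin(np.radians(9.5)),0])
for z in(.128,.14,.15,.165):
  for s in(-1,1): print(z,s,((proj(f,np.array([.5550,.0743,z])+s*.0427*d-.011*np.array([-d[1],d[0],0]))[0]-[295,105]+.5)*7).round(0))
E
```

```text
t 3.83 tcp [0.5561 0.0745 0.1415] psi 99.27 F [-0.5  1.  -0.4] M [0.01 0.06 0.03] grip 0.0855 tilt [-0.0005 -0.0002]
0.128 -1 [163. 522.]
0.128 1 [385. 491.]
0.14 -1 [164. 492.]
0.14 1 [386. 462.]
0.15 -1 [164. 467.]
0.15 1 [387. 438.]
0.165 -1 [164. 429.]
0.165 1 [389. 400.]
```

View pics/s4.png

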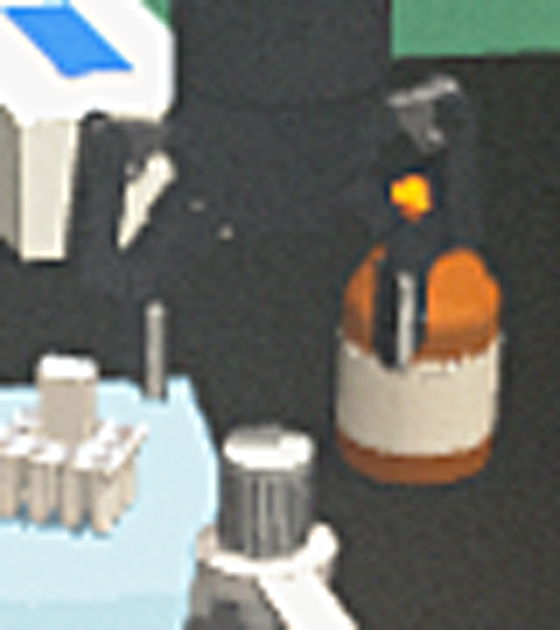

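The open finger tips show at crop (155,398) and (405,370), which puts them at z≈0.177 with the TCP at 0.1415. The tips are therefore about 36 mm above the TCP reading when open, and I'll use that offset.

Request:
send_rows([
  [1,0,0,0.15,0,0,0],
  [1,0,0,0.317,0,0,0],
  [1,0,0,0.317,0,0,0],
  [1,0,0,0.317,0,0,0],
])

```text
clock: 4.22
tcp_pos: [0.5553, 0.0742, 0.0935]
orientation: [-2.034, -2.392, 0.004]
contact_force: [-0.8, -0.2, -0.0]
grip_width: 0.0854
```

Request:
send_rows([
  [0.2,0,0,0,0,0,0],
  [0.2,0,0,0,0,0,0],
  [0.2,0,0,0,0,0,0],
  [0.2,0,0,0,0,0,0],
  [0.2,0,0,0,0,0,0],
  [0.2,0,0,0,0,0,0],
  [0.2,0,0,0,0,0,0],
], squeeze=40)

```text
clock: 4.8
tcp_pos: [0.5559, 0.0745, 0.0952]
orientation: [-2.034, -2.393, 0.0]
contact_force: [-4.4, -0.6, 8.5]
grip_width: 0.0329
```

```bash
python3 - <<'E'
from h import *
plan()
f=grab("side","s5")
cv2.imwrite("pics/s5.png",crop(f,295,105,80,90,7))
E
```

```text
t 4.8 tcp [0.5559 0.0745 0.0952] psi 99.26 F [-4.4 -0.6  8.5] M [-0.07  0.76  0.05] grip 0.0329 tilt [-0.0007  0.0006]
```

Request:
send_rows([
  [0.2,0,0,-0.05,0,0,0],
  [0.2,0,0,-0.093,0,0,0],
  [0.2,0,0,-0.093,0,0,0],
  [0.2,0,0,-0.093,0,0,0],
], squeeze=60)

```text
clock: 5.18
tcp_pos: [0.5557, 0.0745, 0.1079]
orientation: [-2.034, -2.393, 0.001]
contact_force: [-0.5, 0.3, -9.3]
grip_width: 0.0323
```

Request:
send_rows([
  [0.2,0,0,0,0,0,-0.1],
  [0.2,0,0,0,0,0,-0.2],
  [0.2,0,0,0,0,0,-0.2],
  [0.2,0,0,0,0,0,-0.2],
  [0.2,0,0,0,0,0,-0.2],
  [0.2,0,0,0,0,0,-0.2],
  [0.2,0,0,0,0,0,-0.2],
])

```text
clock: 5.77
tcp_pos: [0.5555, 0.0745, 0.1075]
orientation: [-1.2, -2.901, 0.001]
contact_force: [-0.7, 1.1, -8.4]
grip_width: 0.0323
```

```bash
python3 - <<'E'
from h import *
plan()
f=grab("side","s6")
cv2.imwrite("pics/s6.png",crop(f,295,110,100,100,6))
E
```

```text
t 5.77 tcp [0.5555 0.0745 0.1075] psi 135.06 F [-0.7  1.1 -8.4] M [0.45 0.03 0.02] grip 0.0323 tilt [-0.0018  0.0002]
```

View pics/s6.png

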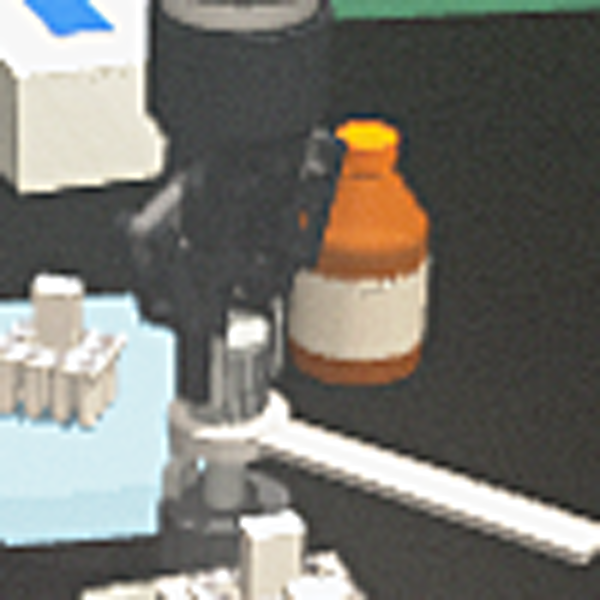

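Request:
send_rows([
  [0.2,0,0,0,0,0,-0.31],
  [0.2,0,0,0,0,0,-0.31],
  [0.2,0,0,0,0,0,-0.31],
  [0.2,0,0,0,0,0,-0.31],
  [0.2,0,0,0,0,0,-0.31],
  [0.2,0,0,0,0,0,-0.31],
  [0.2,0,0,0,0,0,-0.31],
  [0.2,0,0,0,0,0,-0.31],
  [0.2,0,0,0,0,0,-0.31],
  [0.2,0,0,0,0,0,-0.31],
])

```text
clock: 6.65
tcp_pos: [0.5558, 0.0742, 0.1078]
orientation: [0.295, -3.126, 0.0]
contact_force: [-1.0, 0.5, -9.1]
grip_width: 0.0326
```

```bash
python3 -c "
from h import *
plan()"
```

```text
t 6.65 tcp [0.5558 0.0742 0.1078] psi -169.21 F [-1.   0.5 -9.1] M [ 0.12  0.23 -0.05] grip 0.0326 tilt [-0.0012 -0.0004]
```

Request:
send_rows([
  [0.2,0,0,0.05,0,0,0],
  [0.2,0,0,0.09,0,0,0],
  [0.2,0,0,0.09,0,0,0],
  [0.2,0,0,0.09,0,0,0],
])

```text
clock: 6.98
tcp_pos: [0.5563, 0.0742, 0.0955]
orientation: [0.299, -3.127, 0.001]
contact_force: [-6.4, -1.0, 6.7]
grip_width: 0.0326
```

Request:
send_rows([
  [1,0,0,0,0,0,0],
  [1,0,0,0,0,0,0],
  [1,0,0,0,0,0,0],
  [1,0,0,0,0,0,0],
  [1,0,0,0,0,0,0],
  [1,0,0,-0.5,0,0,0],
  [1,0,0,-0.7,0,0,0],
  [1,0,0,-0.7,0,0,0],
  [1,0,0,-0.7,0,0,0],
  [1,0,0,-0.7,0,0,0.5],
  [1,0,0,-0.7,0,0,0.5],
  [1,0,0,-0.7,0,0,0.5],
  [1,0,0,-0.7,0,0,0.5],
  [1,0,0,-0.7,0,0,0.5],
  [1,0,0,-0.7,0,0,0.5],
  [1,0,0,-0.7,0,0,0.5],
  [1,0,0,-0.7,0,0,0.5],
  [1,0,0,-0.7,0,0,0.5],
  [1,0,0,-0.7,0,0,0.5],
  [1,0,0,-0.7,0,0,0.5],
])

```text
clock: 8.65
tcp_pos: [0.5561, 0.0745, 0.199]
orientation: [-1.758, -2.603, 0.001]
contact_force: [0.5, -0.2, 0.1]
grip_width: 0.0855
```

```bash
python3 - <<'E'
from h import *
x=np.load("st.npy"); print(x)
th=.1648
c=np.array([.5555,.0745]); u=np.array([-np.sin(th),np.cos(th)])
for yd in(24,-30,-84): print(yd,(c+u*(yd-84)/1e3).round(4))
plan((*(c+u*-.06),.2,99.4),(*(c+u*-.06),.13,99.4))
f=grab("side","s7"); cv2.imwrite("pics/s7.png",crop(f,300,130,100,130,5))
E
```

```text
[ 0.56950876 -0.00842219  0.1648152 ]
24 [0.5653 0.0153]
-30 [ 0.5742 -0.038 ]
-84 [ 0.5831 -0.0912]
t 8.65 tcp [0.5561 0.0745 0.199 ] psi 111.92 F [ 0.5 -0.2  0.1] M [ 0.05  0.02 -0.06] grip 0.0855 tilt [-0.0005 -0.0003]
(np.float64(0.5653433026421408), np.float64(0.015312928834962415), 0.2, 99.4) -> [-0.389, -0.09, -0.007, -0.0, 0.0, 0.07]
(np.float64(0.5653433026421408), np.float64(0.015312928834962415), 0.13, 99.4) -> [0.0, -0.0, 0.467, 0.0, 0.0, 0.0]
```

View pics/s7.png

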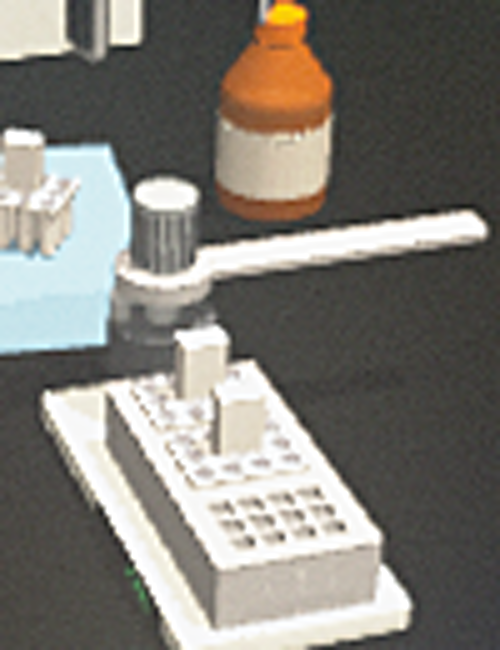

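The side view shows the arm swung fully open and the collar down. The tabs in dock2 and dock1 are free at crop (202,335) and (240,387), and dock0 is empty. I'll take dock2's finished module first, offset 4 mm away from the post.

Request:
send_rows([
  [1,-0.415,-0.084,0,0,0,0.07],
  [1,-0.415,-0.084,0,0,0,0.07],
  [1,-0.415,-0.084,0.33,0,0,0.07],
  [1,-0.415,-0.084,0.33,0,0,0.07],
  [1,-0.415,-0.084,0.33,0,0,0.07],
  [1,-0.415,-0.084,0.33,0,0,0.07],
])

```text
clock: 9.2
tcp_pos: [0.5681, 0.0128, 0.1502]
orientation: [-2.022, -2.403, 0.001]
contact_force: [1.4, -0.0, 1.2]
grip_width: 0.0853
```

```bash
python3 - <<'E'
from h import *
plan((.566,.0114,.048,99.4))
E
```

```text
t 9.2 tcp [0.5681 0.0128 0.1502] psi 99.83 F [ 1.4 -0.   1.2] M [ 0.02 -0.02  0.01] grip 0.0853 tilt [-0.0012  0.    ]
(0.566, 0.0114, 0.048, 99.4) -> [-0.007, -0.014, 0.681, -0.0, -0.0, 0.002]
```

Request:
send_rows([
  [1,-0.007,-0.014,0.2,0,0,0.002],
  [1,-0.007,-0.014,0.4,0,0,0.002],
  [1,-0.007,-0.014,0.6,0,0,0.002],
  [1,-0.007,-0.014,0.681,0,0,0.002],
  [1,-0.007,-0.014,0.681,0,0,0.002],
  [1,-0.007,-0.014,0.681,0,0,0.002],
])

```text
clock: 9.7
tcp_pos: [0.5673, 0.0111, 0.0492]
orientation: [2.032, 2.395, 0.001]
contact_force: [-1.0, 0.9, 1.3]
grip_width: 0.0852
```

Request:
send_rows([
  [0.1,0,0,0,0,0,0],
  [0.1,0,0,0,0,0,0],
  [0.1,0,0,0,0,0,0],
  [0.1,0,0,0,0,0,0],
  [0.1,0,0,0,0,0,0],
  [0.1,0,0,0,0,0,0],
  [0.1,0,0,0,0,0,0],
  [0.1,0,0,0,0,0,0],
], squeeze=20)

```text
clock: 10.37
tcp_pos: [0.5668, 0.0108, 0.0487]
orientation: [2.033, 2.394, 0.001]
contact_force: [-1.1, -0.0, 6.7]
grip_width: 0.0235
```

```bash
python3 - <<'E'
from h import *
plan()
f=grab("side","s8"); cv2.imwrite("pics/s8.png",crop(f,300,120,100,130,5))
E
```

```text
t 10.37 tcp [0.5668 0.0108 0.0487] psi 99.33 F [-1.1 -0.   6.7] M [-0.    0.32  0.05] grip 0.0235 tilt [0.0009 0.0003]
```

View pics/s8.png

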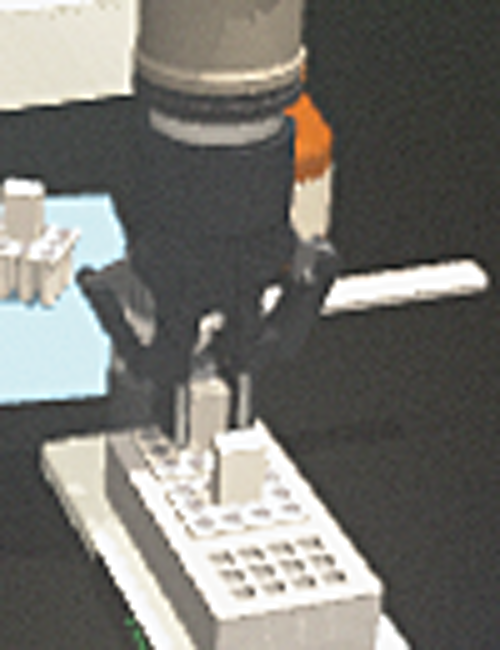

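Request:
send_rows([
  [0.1,0,0,-0.06,0,0,0],
  [0.1,0,0,-0.15,0,0,0],
  [0.1,0,0,-0.3,0,0,0],
  [0.1,0,0,-0.58,0,0,0],
  [0.1,0,0,-0.58,0,0,0],
  [0.1,0,0,-0.58,0,0,0],
])

```text
clock: 10.92
tcp_pos: [0.5682, 0.0108, 0.1378]
orientation: [2.032, 2.392, 0.006]
contact_force: [-0.1, 0.6, -1.8]
grip_width: 0.0236
```

```bash
python3 - <<'E'
from h import *
a=np.array([.5668,.0108]);b=np.array([.493,-.3535])
plan((*(a+(b-a)/3),.137,99.4),(*(a+(b-a)*2/3),.137,92.5),(*b,.137,92.5),(*b,.032,92.5))
E
```

```text
t 10.92 tcp [0.5682 0.0108 0.1378] psi 99.32 F [-0.1  0.6 -1.8] M [-0.01 -0.04 -0.05] grip 0.0236 tilt [0.0052 0.001 ]
(np.float64(0.5422), np.float64(-0.11063333333333332), 0.137, 99.4) -> [-0.771, -0.302, 0.004, 0.002, -0.0, -0.0]
(np.float64(0.5176), np.float64(-0.23206666666666664), 0.137, 92.5) -> [-0.772, -0.294, -0.0, 0.0, -0.0, 0.038]
(np.float64(0.493), np.float64(-0.3535), 0.137, 92.5) -> [-0.802, -0.199, -0.0, 0.0, 0.0, 0.0]
(np.float64(0.493), np.float64(-0.3535), 0.032, 92.5) -> [0.0, -0.0, 0.7, 0.0, 0.0, 0.0]
```

Request:
send_rows([
  [0.1,-0.771,-0.302,0,0,0,0],
  [0.1,-0.771,-0.302,0,0,0,0],
  [0.1,-0.771,-0.302,0,0,0,0],
])

```text
clock: 11.17
tcp_pos: [0.5393, -0.1114, 0.1343]
orientation: [-2.03, -2.396, 0.001]
contact_force: [-0.2, -0.3, -0.7]
grip_width: 0.0234
```

Request:
send_rows([
  [0.1,-0.772,-0.294,0,0,0,0.038],
  [0.1,-0.772,-0.294,0,0,0,0.038],
  [0.1,-0.772,-0.294,0,0,0,0.038],
])

```text
clock: 11.42
tcp_pos: [0.514, -0.2337, 0.1342]
orientation: [-2.172, -2.267, 0.002]
contact_force: [0.3, -1.1, -0.4]
grip_width: 0.0232
```

Request:
send_rows([
  [0.1,-0.802,-0.199,0,0,0,0],
  [0.1,-0.802,-0.199,0,0,0,0],
  [0.1,-0.802,-0.199,0,0,0,0],
  [0.1,-0.802,-0.199,0,0,0,0],
  [0.1,-0.802,-0.199,0,0,0,0],
  [0.1,-0.802,-0.199,0,0,0,0],
])

```text
clock: 11.92
tcp_pos: [0.4904, -0.3529, 0.134]
orientation: [-2.172, -2.267, 0.0]
contact_force: [0.3, 1.1, -1.1]
grip_width: 0.0235
```

```bash
python3 - <<'E'
from h import *
plan((.493,-.3535,.034,92.5))
E
```

```text
t 11.92 tcp [ 0.4904 -0.3529  0.134 ] psi 92.45 F [ 0.3  1.1 -1.1] M [ 0.03 -0.   -0.05] grip 0.0235 tilt [-0.0016  0.0015]
(0.493, -0.3535, 0.034, 92.5) -> [-0.006, 0.018, 0.666, -0.001, -0.001, -0.0]
```

Request:
send_rows([
  [0.1,0,0.016,0.25,0,0,0],
  [0.1,0,0.016,0.45,0,0,0],
  [0.1,0,0.016,0.6,0,0,0],
  [0.1,0,0.016,0.64,0,0,0],
  [0.1,0,0.016,0.66,0,0,0],
  [0.1,0,0.016,0.675,0,0,0],
  [0.1,0,0.016,0.675,0,0,0],
  [0.1,0,0.016,0.675,0,0,0],
])

```text
clock: 12.58
tcp_pos: [0.4945, -0.3539, 0.0352]
orientation: [2.171, 2.268, 0.001]
contact_force: [-0.3, 0.6, -0.0]
grip_width: 0.0237
```

Request:
send_rows([
  [0.6,0,0,0,0,0,0],
  [0.6,0,0,0,0,0,0],
  [0.6,0,0,0,0,0,0],
  [0.6,0,0,0,0,0,0],
  [0.6,0,0,0,0,0,0],
  [0.6,0,0,-0.3,0,0,0],
  [0.6,0,0,-0.75,0,0,0],
  [0.6,0,0,-0.75,0,0,0],
  [0.6,0,0,-0.75,0,0,0],
  [0.6,0,0,-0.75,0,0,0],
])

```text
clock: 13.42
tcp_pos: [0.4947, -0.3543, 0.1485]
orientation: [2.17, 2.266, 0.002]
contact_force: [-0.0, 0.0, -1.8]
grip_width: 0.0514
```

```bash
python3 - <<'E'
from h import *
# dock1 from updated line: collar + dock2 pinch
u=np.array([-np.sin(.1648),np.cos(.1648)]); b=np.array([.5755,-.038])
from bench import r
a=r.get_obs()["tcp_pos"][:2]
plan((*(a+(b-a)/2),.144,99.4),(*(a+(b-a)),.144,99.4),(*b,.048,99.4))
f=grab("side","s9"); grab("top","t9"); cv2.imwrite("pics/s9.png",crop(f,270,120,130,250,2.4))
E
```

```text
t 13.42 tcp [ 0.4947 -0.3543  0.1485] psi 92.48 F [-0.   0.  -1.8] M [-0.01  0.04 -0.05] grip 0.0514 tilt [ 0.004  -0.0018]
(np.float64(0.535078641304027), np.float64(-0.19615952071089018), 0.144, 99.4) -> [1.042, 0.315, 0.029, 0.001, 0.001, -0.038]
(np.float64(0.5755), np.float64(-0.03799999999999998), 0.144, 99.4) -> [0.996, 0.438, 0.0, 0.0, 0.0, 0.0]
(np.float64(0.5755), np.float64(-0.038), 0.048, 99.4) -> [-0.0, -0.0, 0.64, 0.0, 0.0, 0.0]
```

Request:
send_rows([
  [0.6,1.0,0.3,0.03,0,0,0],
  [0.6,1.0,0.3,0.03,0,0,0],
  [0.6,1.0,0.3,0.03,0,0,-0.038],
  [0.6,1.0,0.3,0.03,0,0,-0.038],
  [0.6,1.0,0.3,0.03,0,0,-0.038],
])

```text
clock: 13.93
tcp_pos: [0.5332, -0.1925, 0.1395]
orientation: [-2.017, -2.401, -0.003]
contact_force: [-0.1, 0.6, -1.0]
grip_width: 0.0515
```

Request:
send_rows([
  [0.6,0.99,0.44,0,0,0,0],
  [0.6,0.99,0.44,0,0,0,0],
  [0.6,0.99,0.44,0,0,0,0],
  [0.6,0.99,0.44,0,0,0,0],
  [0.6,0.99,0.44,0,0,0,0],
  [0.6,0.99,0.44,0,0,0,0],
])

```text
clock: 14.43
tcp_pos: [0.5725, -0.0414, 0.1401]
orientation: [-2.025, -2.398, 0.002]
contact_force: [-1.0, -0.5, -0.6]
grip_width: 0.0511
```

```bash
python3 - <<'E'
from h import *
plan((.575,-.038,.048,99.4))
E
```

```text
t 14.43 tcp [ 0.5725 -0.0414  0.1401] psi 99.64 F [-1.  -0.5 -0.6] M [-0.09  0.01  0.02] grip 0.0511 tilt [-0.0029  0.0005]
(0.575, -0.038, 0.048, 99.4) -> [0.019, 0.022, 0.614, -0.001, -0.0, 0.001]
```

Request:
send_rows([
  [0.6,0.019,0.022,0,0,0,0.5],
  [0.6,0.019,0.022,0,0,0,0.5],
  [0.6,0.019,0.022,0,0,0,0.5],
  [0.6,0.019,0.022,0,0,0,0.5],
  [0.6,0.019,0.022,0,0,0,0.5],
  [0.6,0.019,0.022,0,0,0,0.5],
  [0.6,0.019,0.022,0,0,0,0.5],
  [0.6,0.019,0.022,0,0,0,0.5],
  [0.6,0.019,0.022,0,0,0,0.5],
  [0.6,0.019,0.022,0,0,0,0.5],
  [0.6,0.019,0.022,0.15,0,0,0.5],
  [0.6,0.019,0.022,0.3,0,0,0.5],
  [0.6,0.019,0.022,0.45,0,0,0.5],
  [0.6,0.019,0.022,0.58,0,0,0.5],
  [0.6,0.019,0.022,0.58,0,0,0.5],
  [0.6,0.019,0.022,0.58,0,0,0.5],
])

```text
clock: 15.77
tcp_pos: [0.5742, -0.0431, 0.0538]
orientation: [3.13, 0.252, -0.006]
contact_force: [0.3, 0.1, 0.4]
grip_width: 0.0514
```

Request:
send_rows([
  [0.05,0,0,0,0,0,0],
  [0.05,0,0,0,0,0,0],
  [0.05,0,0,0,0,0,0],
  [0.05,0,0,0,0,0,0],
  [0.05,0,0,0,0,0,0],
  [0.05,0,0,0,0,0,0],
  [0.05,0,0,0,0,0,0],
  [0.05,0,0,0,0,0,0],
  [0.05,0,0,0,0,0,0],
])

```text
clock: 16.52
tcp_pos: [0.5764, -0.0393, 0.056]
orientation: [-3.128, -0.257, -0.002]
contact_force: [-1.0, 4.2, 5.7]
grip_width: 0.0133
```

```bash
python3 - <<'E'
from h import *
plan()
E
```

```text
t 16.52 tcp [ 0.5764 -0.0393  0.056 ] psi 9.41 F [-1.   4.2  5.7] M [ 0.92  0.38 -0.05] grip 0.0133 tilt [0.0011 0.0027]
```

Request:
send_rows([
  [0.6,0,0,0,0,0,0],
  [0.6,0,0,0,0,0,0],
  [0.6,0,0,0,0,0,0],
  [0.6,0,0,0,0,0,0],
  [0.6,0,0,-0.4,0,0,0],
  [0.6,0,0,-0.4,0,0,0],
  [0.6,0,0,-0.4,0,0,-0.5],
  [0.6,0,0,-0.4,0,0,-0.5],
  [0.6,0,0,-0.4,0,0,-0.5],
  [0.6,0,0,-0.4,0,0,-0.5],
  [0.6,0,0,-0.4,0,0,-0.5],
  [0.6,0,0,-0.4,0,0,-0.5],
  [0.6,0,0,-0.4,0,0,-0.5],
  [0.6,0,0,-0.4,0,0,-0.5],
  [0.6,0,0,-0.4,0,0,-0.5],
  [0.6,0,0,-0.4,0,0,-0.5],
  [0.6,0,0,-0.4,0,0,-0.5],
  [0.6,0,0,-0.4,0,0,-0.5],
  [0.6,0,0,-0.4,0,0,-0.5],
  [0.6,0,0,-0.4,0,0,-0.5],
])

```text
clock: 18.18
tcp_pos: [0.5757, -0.0417, 0.1148]
orientation: [2.031, 2.396, 0.0]
contact_force: [0.3, -0.9, 0.7]
grip_width: 0.0515
```

```bash
python3 - <<'E'
from h import *
plan()
E
```

```text
t 18.18 tcp [ 0.5757 -0.0417  0.1148] psi 99.42 F [ 0.3 -0.9  0.7] M [-0.   -0.03  0.02] grip 0.0515 tilt [ 0.0001 -0.    ]
```

Request:
send_rows([
  [0.6,0.021,0.003,0.1,0,0,0],
  [0.6,0.021,0.003,0.25,0,0,0],
  [0.6,0.021,0.003,0.44,0,0,0],
  [0.6,0.021,0.003,0.44,0,0,0],
  [0.6,0.021,0.003,0.44,0,0,0],
])

```text
clock: 18.6
tcp_pos: [0.5744, -0.0382, 0.0479]
orientation: [-2.034, -2.391, 0.004]
contact_force: [-0.1, -0.6, -0.0]
grip_width: 0.0515
```

Request:
send_rows([
  [0.1,0,0,0,0,0,0],
  [0.1,0,0,0,0,0,0],
  [0.1,0,0,0,0,0,0],
  [0.1,0,0,0,0,0,0],
  [0.1,0,0,0,0,0,0],
  [0.1,0,0,0,0,0,0],
])

```text
clock: 19.1
tcp_pos: [0.5757, -0.0383, 0.0504]
orientation: [2.034, 2.394, 0.001]
contact_force: [-5.0, -0.2, 6.5]
grip_width: 0.0235
```

```bash
python3 - <<'E'
from h import *
plan()
E
```

```text
t 19.1 tcp [ 0.5757 -0.0383  0.0504] psi 99.28 F [-5.  -0.2  6.5] M [-0.17  0.83  0.1 ] grip 0.0235 tilt [0.0005 0.0001]
```

Request:
send_rows([
  [0.1,0,0,-0.06,0,0,0],
  [0.1,0,0,-0.15,0,0,0],
  [0.1,0,0,-0.3,0,0,0],
  [0.1,0,0,-0.5,0,0,0],
  [0.1,0,0,-0.5,0,0,0],
  [0.1,0,0,-0.5,0,0,0],
  [0.1,0,0,-0.5,0,0,0],
])

```text
clock: 19.68
tcp_pos: [0.5759, -0.0378, 0.1245]
orientation: [2.033, 2.394, 0.002]
contact_force: [-1.2, -0.5, -1.2]
grip_width: 0.0238
```

```bash
python3 - <<'E'
from h import *
from bench import r
a=r.get_obs()["tcp_pos"][:2];b=np.array([.489,-.2635])
z=r.get_obs()["tcp_pos"][2]
plan((*(a+(b-a)/2),z,97),(*b,z,92.5),(*b,.032,92.5))
E
```

```text
t 19.68 tcp [ 0.5759 -0.0378  0.1245] psi 99.33 F [-1.2 -0.5 -1.2] M [-0.02  0.02  0.05] grip 0.0238 tilt [0.0012 0.0004]
(np.float64(0.5324529208579009), np.float64(-0.1506250805106472), np.float64(0.12447361126599699), 97) -> [-0.696, -0.408, -0.001, 0.0, -0.0, 0.013]
(np.float64(0.489), np.float64(-0.2635), np.float64(0.12447361126599699), 92.5) -> [-0.712, -0.379, -0.0, 0.0, -0.0, 0.025]
(np.float64(0.489), np.float64(-0.2635), 0.032, 92.5) -> [0.0, -0.0, 0.616, 0.0, 0.0, 0.0]
```

Request:
send_rows([
  [0.1,-0.696,-0.408,0,0,0,0],
  [0.1,-0.696,-0.408,0,0,0,0],
  [0.1,-0.696,-0.408,0,0,0,0.013],
  [0.1,-0.696,-0.408,0,0,0,0.013],
])

```text
clock: 20.02
tcp_pos: [0.5275, -0.1598, 0.1232]
orientation: [2.097, 2.339, -0.008]
contact_force: [0.1, -0.9, -0.6]
grip_width: 0.0235
```

Request:
send_rows([
  [0.1,-0.712,-0.379,0,0,0,0.025],
  [0.1,-0.712,-0.379,0,0,0,0.025],
  [0.1,-0.712,-0.379,0,0,0,0.025],
  [0.1,-0.712,-0.379,0,0,0,0.025],
  [0.1,-0.712,-0.379,0,0,0,0.025],
  [0.1,-0.712,-0.379,0,0,0,0.025],
])

```text
clock: 20.52
tcp_pos: [0.4886, -0.2629, 0.123]
orientation: [-2.172, -2.268, 0.0]
contact_force: [0.4, 1.4, -1.2]
grip_width: 0.0239
```

Request:
send_rows([
  [0.1,0,0,0.25,0,0,0],
  [0.1,0,0,0.45,0,0,0],
  [0.1,0,0,0.55,0,0,0],
  [0.1,0,0,0.58,0,0,0],
  [0.1,0,0,0.595,0,0,0],
  [0.1,0,0,0.607,0,0,0],
  [0.1,0,0,0.607,0,0,0],
  [0.1,0,0,0.607,0,0,0],
])

```text
clock: 21.18
tcp_pos: [0.4898, -0.2639, 0.0338]
orientation: [2.171, 2.268, 0.001]
contact_force: [0.7, -0.5, -1.5]
grip_width: 0.0235
```

Request:
send_rows([
  [0.6,0,0,0,0,0,0],
  [0.6,0,0,0,0,0,0],
  [0.6,0,0,0,0,0,0],
  [0.6,0,0,0,0,0,0],
  [0.6,0,0,0,0,0,0],
  [0.6,0,0,-0.3,0,0,0],
  [0.6,0,0,-0.75,0,0,0],
  [0.6,0,0,-0.75,0,0,0],
  [0.6,0,0,-0.75,0,0,0],
  [0.6,0,0,-0.75,0,0,0],
])

```text
clock: 22.02
tcp_pos: [0.49, -0.2643, 0.1472]
orientation: [2.17, 2.266, 0.003]
contact_force: [0.5, -0.2, 0.0]
grip_width: 0.0515
```

```bash
python3 - <<'E'
from h import *
from bench import r
f=grab("side","s10"); cv2.imwrite("pics/s10.png",crop(f,230,120,170,250,2.4))
g=r.get_obs()
plan()
E
```

```text
t 22.07 tcp [ 0.4889 -0.2636  0.1455] psi 92.5 F [ 0.1  0.1 -0.3] M [ 0.05  0.03 -0.03] grip 0.0515 tilt [0.0009 0.0001]
```

View pics/s10.png

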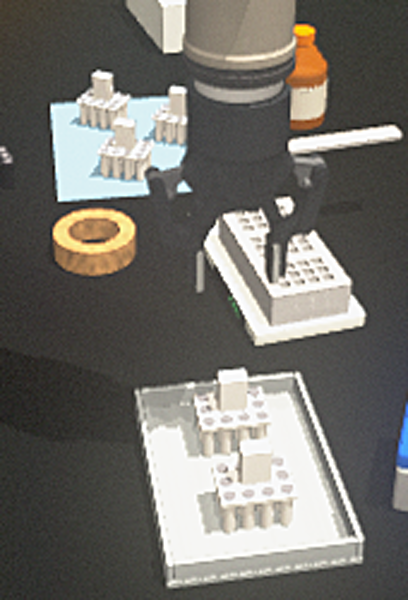

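Both finished modules stand upright inside the tray, at view pixels (233,405) and (255,475). Now I re-measure the fresh modules with the arm away.

```bash
python3 - <<'E'
from fit import *
t1=grab("top","t10"); s1=grab("side","s10b")
for n,ct,cs in(("A",(219,191),(304,169)),("B",(197,222),(273,163)),("C",(244,216),(282,183))):
    d=np.abs(t1["pixels"][ct[1]-20:ct[1]+20,ct[0]-20:ct[0]+20].astype(int)-t["pixels"][ct[1]-20:ct[1]+20,ct[0]-20:ct[0]+20]).mean()
    d2=np.abs(s1["pixels"][cs[1]-20:cs[1]+20,cs[0]-20:cs[0]+20].astype(int)-s["pixels"][cs[1]-20:cs[1]+20,cs[0]-20:cs[0]+20]).mean()
    print(n,d,d2,[np.round(a,4) for a in module(t1,s1,ct,None)[0]])
E
```

```text
A 8.534166666666666 52.08875 [array([0.5072, 0.3149, 2.5999]), np.float64(0.18)]
B 8.451041666666667 5.8585416666666665 [array([0.4112, 0.3734, 2.5545]), np.float64(0.1894)]
C 8.550208333333334 16.644791666666666 [array([0.4316, 0.2297, 2.7102]), np.float64(0.1589)]
```

Request:
send_rows([
  [0.7,0.828,-0.06,0,0,0,0],
  [0.7,0.828,-0.06,0,0,0,0],
  [0.7,0.828,-0.06,0,0,0,0],
])

```text
clock: 22.42
tcp_pos: [0.4728, -0.1391, 0.1437]
orientation: [-2.174, -2.265, 0.003]
contact_force: [0.5, 1.0, -0.5]
grip_width: 0.0595
```

Request:
send_rows([
  [0.7,0.828,-0.06,0,0,0,0],
  [0.7,0.828,-0.06,0,0,0,0],
  [0.7,0.828,-0.06,0,0,0,0],
])

```text
clock: 22.67
tcp_pos: [0.4583, -0.0147, 0.144]
orientation: [-2.172, -2.268, 0.003]
contact_force: [0.7, -0.6, 0.4]
grip_width: 0.06
```

Request:
send_rows([
  [0.7,0.828,-0.06,0,0,0,0],
  [0.7,0.828,-0.06,0,0,0,0],
  [0.7,0.828,-0.06,0,0,0,0],
])

```text
clock: 22.92
tcp_pos: [0.444, 0.1089, 0.1441]
orientation: [-2.172, -2.268, 0.004]
contact_force: [0.8, -0.6, 1.1]
grip_width: 0.0598
```

Request:
send_rows([
  [0.7,0.828,-0.06,0,0,0,-0.353],
  [0.7,0.828,-0.06,0,0,0,-0.353],
  [0.7,0.828,-0.06,0,0,0,-0.353],
  [0.7,0.828,-0.06,0,0,0,-0.353],
  [0.7,0.828,-0.06,0,0,0,-0.353],
  [0.7,0.828,-0.06,0,0,0,-0.353],
  [0.7,0.828,-0.06,0,0,0,-0.353],
  [0.7,0.828,-0.06,0,0,0,-0.353],
  [0.7,0.828,-0.06,0,0,0,-0.353],
  [0.7,0.828,-0.06,0,0,0,-0.353],
  [0.7,0.828,-0.06,0,0,0,-0.353],
])

```text
clock: 23.83
tcp_pos: [0.4306, 0.2304, 0.1441]
orientation: [-0.658, -3.07, 0.002]
contact_force: [-0.5, -0.3, -0.9]
grip_width: 0.0595
```

```bash
python3 - <<'E'
from h import *
plan((.4317,.231,.145,156),(.4317,.231,.029,156))
E
```

```text
t 23.83 tcp [0.4306 0.2304 0.1441] psi 155.82 F [-0.5 -0.3 -0.9] M [-0.01  0.05  0.02] grip 0.0595 tilt [-0.0022 -0.0011]
(0.4317, 0.231, 0.145, 156) -> [-0.005, 0.007, -0.006, -0.001, -0.0, -0.001]
(0.4317, 0.231, 0.029, 156) -> [0.0, -0.0, 0.773, 0.0, 0.0, 0.0]
```

Request:
send_rows([
  [0.7,-0.005,0.007,0.25,0,0,0],
  [0.7,-0.005,0.007,0.5,0,0,0],
  [0.7,-0.005,0.007,0.68,0,0,0],
  [0.7,-0.005,0.007,0.768,0,0,0],
  [0.7,-0.005,0.007,0.768,0,0,0],
  [0.05,-0.005,0.007,0.768,0,0,0],
  [0.05,-0.005,0.007,0.768,0,0,0],
  [0.05,-0.005,0.007,0.768,0,0,0],
  [0.05,-0.005,0.007,0.768,0,0,0],
  [0.05,-0.005,0.007,0.768,0,0,0],
  [0.05,-0.005,0.007,0.768,0,0,0],
  [0.05,-0.005,0.007,0.768,0,0,0],
  [0.05,-0.005,0.007,0.768,0,0,0],
], squeeze=20)

```text
clock: 24.92
tcp_pos: [0.433, 0.232, 0.0307]
orientation: [0.652, 3.072, 0.002]
contact_force: [0.5, 0.4, 4.9]
grip_width: 0.0136
```

Request:
send_rows([
  [0.7,0,0,0,0,0,0],
  [0.7,0,0,0,0,0,0],
  [0.7,0,0,0,0,0,0],
  [0.7,0,0,0,0,0,0],
  [0.7,0,0,0,0,0,0],
  [0.7,0,0,-0.2,0,0,0],
  [0.7,0,0,-0.4,0,0,0],
  [0.7,0,0,-0.4,0,0,0.5],
  [0.7,0,0,-0.4,0,0,0.5],
  [0.7,0,0,-0.4,0,0,0.5],
  [0.7,0,0,-0.4,0,0,0.5],
  [0.7,0,0,-0.4,0,0,0.5],
  [0.7,0,0,-0.4,0,0,0.5],
  [0.7,0,0,-0.4,0,0,0.5],
  [0.7,0,0,-0.4,0,0,0.5],
  [0.7,0,0,-0.4,0,0,0.5],
  [0.7,0,0,-0.4,0,0,0.5],
  [0.7,0,0,-0.4,0,0,0.5],
  [0.7,0,0,-0.4,0,0,0.5],
  [0.7,0,0,-0.4,0,0,0.5],
])

```text
clock: 26.58
tcp_pos: [0.4322, 0.2316, 0.0899]
orientation: [2.64, 1.704, -0.0]
contact_force: [-0.3, -0.6, 0.6]
grip_width: 0.0601
```

Request:
send_rows([
  [0.7,0,0,0,0,0,0],
  [0.7,0,0,0.2,0,0,0],
  [0.7,0,0,0.4,0,0,0],
  [0.7,0,0,0.4,0,0,0],
  [0.1,0,0,0.4,0,0,0],
  [0.1,0,0,0.4,0,0,0],
  [0.1,0,0,0.4,0,0,0],
  [0.1,0,0,0.4,0,0,0],
  [0.1,0,0,0.4,0,0,0],
  [0.1,0,0,0.4,0,0,0],
  [0.1,0,0,0.4,0,0,0],
  [0.1,0,0,0.4,0,0,0],
])

```text
clock: 27.58
tcp_pos: [0.4335, 0.2322, 0.0314]
orientation: [-2.634, -1.712, -0.004]
contact_force: [0.2, -0.3, 7.4]
grip_width: 0.0236
```

```bash
python3 - <<'E'
from h import *
plan()
f=grab("side","s11"); cv2.imwrite("pics/s11.png",crop(f,230,110,120,110,5))
E
```

```text
t 27.58 tcp [0.4335 0.2322 0.0314] psi 66.03 F [ 0.2 -0.3  7.4] M [-0.19  0.11  0.04] grip 0.0236 tilt [0.0021 0.0017]
```

View pics/s11.png

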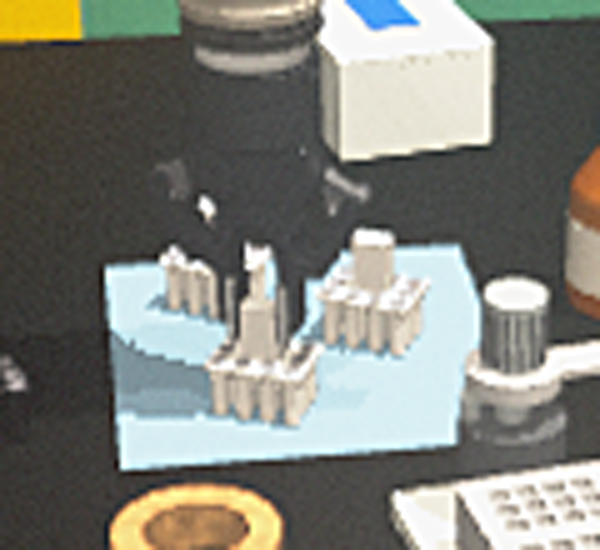

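Request:
send_rows([
  [0.1,0,0,-0.05,0,0,0],
  [0.1,0,0,-0.2,0,0,0],
  [0.1,0,0,-0.45,0,0,0],
  [0.1,0,0,-0.7,0,0,0],
  [0.1,0,0,-0.97,0,0,-0.187],
  [0.1,0,0,-0.97,0,0,-0.187],
  [0.1,0,0,-0.97,0,0,-0.187],
  [0.1,0,0,-0.97,0,0,-0.187],
  [0.1,0,0,-0.97,0,0,-0.187],
  [0.1,0,0,-0.97,0,0,-0.187],
  [0.1,0,0,-0.97,0,0,-0.187],
])

```text
clock: 28.55
tcp_pos: [0.4323, 0.2314, 0.176]
orientation: [-2.029, -2.398, -0.001]
contact_force: [0.1, 0.6, -0.7]
grip_width: 0.0239
```

```bash
python3 - <<'E'
from h import *
plan((.455,.1,.175,99.6),(.49,-.03,.175,99.6),(.5841,-.0911,.175,99.6),(.5841,-.0911,.095,99.6))
E
```

```text
t 28.55 tcp [0.4323 0.2314 0.176 ] psi 99.52 F [ 0.1  0.6 -0.7] M [-0.01 -0.    0.01] grip 0.0239 tilt [0.0002 0.0003]
(0.455, 0.1, 0.175, 99.6) -> [-0.889, 0.004, 0.006, 0.0, -0.0, -0.0]
(0.49, -0.03, 0.175, 99.6) -> [-0.893, 0.086, 0.0, 0.0, 0.0, 0.0]
(0.5841, -0.0911, 0.175, 99.6) -> [-0.506, 0.551, 0.0, 0.0, 0.0, 0.0]
(0.5841, -0.0911, 0.095, 99.6) -> [0.0, -0.0, 0.533, 0.0, 0.0, 0.0]
```

Request:
send_rows([
  [0.1,-0.889,0.004,0.006,0,0,0],
  [0.1,-0.889,0.004,0.006,0,0,0],
  [0.1,-0.889,0.004,0.006,0,0,0],
  [0.1,-0.889,0.004,0.006,0,0,0],
])

```text
clock: 28.88
tcp_pos: [0.4557, 0.0932, 0.1749]
orientation: [2.038, 2.389, -0.003]
contact_force: [-1.2, -0.4, -0.7]
grip_width: 0.0232
```

Request:
send_rows([
  [0.1,-0.893,0.086,0,0,0,0],
  [0.1,-0.893,0.086,0,0,0,0],
  [0.1,-0.893,0.086,0,0,0,0],
  [0.1,-0.893,0.086,0,0,0,0],
])

```text
clock: 29.22
tcp_pos: [0.4916, -0.0366, 0.1754]
orientation: [2.037, 2.388, -0.001]
contact_force: [0.5, -0.2, 0.1]
grip_width: 0.0231
```

Request:
send_rows([
  [0.1,-0.506,0.551,0,0,0,0],
  [0.1,-0.506,0.551,0,0,0,0],
  [0.1,-0.506,0.551,0,0,0,0],
  [0.1,-0.506,0.551,0.25,0,0,0],
  [0.1,-0.506,0.551,0.48,0,0,0],
  [0.1,-0.506,0.551,0.48,0,0,0],
  [0.1,-0.506,0.551,0.48,0,0,0],
  [0.1,-0.506,0.551,0.48,0,0,0],
  [0.1,-0.506,0.551,0.48,0,0,0],
])

```text
clock: 29.97
tcp_pos: [0.5864, -0.0904, 0.105]
orientation: [2.025, 2.399, 0.004]
contact_force: [-1.2, -0.9, -0.4]
grip_width: 0.0237
```

```bash
python3 - <<'E'
from h import *
plan((.5841,-.0911,.082,99.6))
E
```

```text
t 29.97 tcp [ 0.5864 -0.0904  0.105 ] psi 99.66 F [-1.2 -0.9 -0.4] M [-0.03 -0.    0.01] grip 0.0237 tilt [0.0035 0.    ]
(0.5841, -0.0911, 0.082, 99.6) -> [-0.002, -0.016, 0.153, 0.001, 0.0, 0.0]
```

Request:
send_rows([
  [0.1,0,0,0,0,0,0],
  [0.1,0,0,0,0,0,0],
  [0.1,0,0,0,0,0,0],
  [0.1,0,0,0,0,0,0],
])

```text
clock: 30.3
tcp_pos: [0.5852, -0.0904, 0.1033]
orientation: [2.025, 2.401, 0.001]
contact_force: [0.0, 1.0, -0.3]
grip_width: 0.0235
```

```bash
python3 - <<'E'
from h import *
plan((.5841,-.0911,.082,99.6))
E
```

```text
t 30.3 tcp [ 0.5852 -0.0904  0.1033] psi 99.69 F [ 0.   1.  -0.3] M [-0.02 -0.01  0.03] grip 0.0235 tilt [0.001  0.0002]
(0.5841, -0.0911, 0.082, 99.6) -> [-0.003, -0.008, 0.142, 0.0, -0.0, 0.001]
```

Request:
send_rows([
  [0.1,-0.003,-0.008,0.03,0,0,0],
  [0.1,-0.003,-0.008,0.06,0,0,0],
  [0.1,-0.003,-0.008,0.09,0,0,0],
  [0.1,-0.003,-0.008,0.11,0,0,0],
  [0.1,-0.003,-0.008,0.125,0,0,0],
  [0.1,-0.003,-0.008,0.14,0,0,0],
  [0.1,-0.003,-0.008,0.155,0,0,0],
  [0.1,-0.003,-0.008,0.155,0,0,0],
  [0.1,-0.003,-0.008,0.155,0,0,0],
])

```text
clock: 31.05
tcp_pos: [0.5838, -0.0911, 0.0793]
orientation: [-2.026, -2.401, 0.0]
contact_force: [0.2, -0.5, -1.0]
grip_width: 0.023
```

```bash
python3 - <<'E'
from h import *
plan((.5841,-.0911,.0535,99.6))
E
```

```text
t 31.05 tcp [ 0.5838 -0.0911  0.0793] psi 99.69 F [ 0.2 -0.5 -1. ] M [ 0.08 -0.    0.02] grip 0.023 tilt [-0.0001  0.    ]
(0.5841, -0.0911, 0.0535, 99.6) -> [-0.0, 0.002, 0.172, -0.0, -0.0, 0.0]
```

Request:
send_rows([
  [0.1,0,0.001,0.025,0,0,0],
  [0.1,0,0.001,0.05,0,0,0],
  [0.1,0,0.001,0.075,0,0,0],
  [0.1,0,0.001,0.1,0,0,0],
  [0.1,0,0.001,0.12,0,0,0],
  [0.1,0,0.001,0.12,0,0,0],
])

```text
clock: 31.55
tcp_pos: [0.5834, -0.091, 0.0605]
orientation: [-2.025, -2.4, 0.001]
contact_force: [-0.1, 1.0, -0.9]
grip_width: 0.0235
```

Request:
send_rows([
  [0.1,0,0,0.015,0,0,0],
  [0.1,0,0,0.03,0,0,0],
  [0.1,0,0,0.045,0,0,0],
  [0.1,0,0,0.06,0,0,0],
  [0.1,0,0,0.06,0,0,0],
])

```text
clock: 31.97
tcp_pos: [0.5841, -0.0912, 0.0545]
orientation: [-2.026, -2.4, -0.002]
contact_force: [-8.2, 1.8, 20.8]
grip_width: 0.0233
```

```bash
python3 - <<'E'
from h import *
plan()
E
```

```text
t 31.97 tcp [ 0.5841 -0.0912  0.0545] psi 99.66 F [-8.2  1.8 20.8] M [ 0.44  1.61 -0.01] grip 0.0233 tilt [0.0003 0.0013]
```

Fresh module C is seated in dock0: the 21 N contact came at the predicted height. I'll release, and check where the other two are.

Request:
send_rows([
  [0.1,0,0,-0.015,0,0,0],
  [0.1,0,0,-0.015,0,0,0],
  [0.7,0,0,-0.015,0,0,0],
  [0.7,0,0,-0.015,0,0,0],
  [0.7,0,0,-0.015,0,0,0],
  [0.7,0,0,-0.015,0,0,0],
  [0.7,0,0,-0.015,0,0,0],
  [0.7,0,0,-0.2,0,0,0],
  [0.7,0,0,-0.5,0,0,0],
  [0.7,0,0,-0.8,0,0,0],
  [0.7,0,0,-0.8,0,0,0],
  [0.7,0,0,-0.8,0,0,0],
  [0.7,0,0,-0.8,0,0,0],
])

```text
clock: 33.05
tcp_pos: [0.5839, -0.0909, 0.1723]
orientation: [2.026, 2.401, 0.001]
contact_force: [-0.6, -0.0, -1.3]
grip_width: 0.0597
```

```bash
python3 - <<'E'
from fit import *
t1=grab("top","t12"); s1=grab("side","s12")
for n,ct,cs in(("A",(219,191),(304,169)),("B",(197,222),(273,163))):
    d2=np.abs(s1["pixels"][cs[1]-20:cs[1]+20,cs[0]-20:cs[0]+20].astype(int)-s["pixels"][cs[1]-20:cs[1]+20,cs[0]-20:cs[0]+20]).mean()
    print(n,d2,[np.round(a,4) for a in module(t1,s1,ct,None)[0]])
a=np.array([.5841,-.0911]);b=np.array([.5085,.3165])
plan(*[(*(a+(b-a)*k/3),.165,149 if k==3 else 99.6) for k in(1,2,3)])
E
```

```text
A 5.246041666666667 [array([0.5063, 0.3142, 2.6301]), np.float64(0.1734)]
B 6.675416666666667 [array([ 0.4112,  0.3734, -0.6031]), np.float64(0.1884)]
t 33.15 tcp [ 0.5828 -0.0907  0.1707] psi 99.71 F [ 0.   0.7 -0.1] M [0.05 0.03 0.03] grip 0.0597 tilt [-0.0028  0.0002]
(np.float64(0.5589), np.float64(0.04476666666666666), 0.165, 99.6) -> [0.917, -0.005, 0.039, -0.001, -0.0, 0.001]
(np.float64(0.5337), np.float64(0.1806333333333333), 0.165, 99.6) -> [0.921, -0.015, -0.0, 0.0, 0.0, 0.0]
(np.float64(0.5085), np.float64(0.3165), 0.165, 149) -> [0.921, -0.015, -0.0, -0.0, 0.0, -0.274]
```

Request:
send_rows([
  [0.7,0.917,-0.005,0.03,0,0,0],
  [0.7,0.917,-0.005,0.03,0,0,0],
  [0.7,0.917,-0.005,0.03,0,0,0],
  [0.7,0.917,-0.005,0.03,0,0,0],
])

```text
clock: 33.48
tcp_pos: [0.5575, 0.0518, 0.1655]
orientation: [-2.013, -2.405, 0.002]
contact_force: [-0.3, 1.5, -0.2]
grip_width: 0.0593
```

Request:
send_rows([
  [0.7,0.921,-0.015,0,0,0,0],
  [0.7,0.921,-0.015,0,0,0,0],
  [0.7,0.921,-0.015,0,0,0,0],
  [0.7,0.921,-0.015,0,0,0,0],
])

```text
clock: 33.82
tcp_pos: [0.5317, 0.1876, 0.1659]
orientation: [-2.013, -2.407, 0.002]
contact_force: [-0.4, 0.4, -0.6]
grip_width: 0.0596
```

Request:
send_rows([
  [0.7,0.921,-0.015,0,0,0,-0.28],
  [0.7,0.921,-0.015,0,0,0,-0.28],
  [0.7,0.921,-0.015,0,0,0,-0.28],
  [0.7,0.921,-0.015,0,0,0,-0.28],
  [0.7,0.921,-0.015,0,0,0,-0.28],
  [0.7,0.921,-0.015,0,0,0,-0.28],
  [0.7,0.921,-0.015,0,0,0,-0.28],
  [0.7,0.921,-0.015,0,0,0,-0.28],
  [0.7,0.921,-0.015,0,0,0,-0.28],
  [0.7,0.921,-0.015,0,0,0,-0.28],
  [0.7,0.921,-0.015,0,0,0,-0.28],
])

```text
clock: 34.73
tcp_pos: [0.509, 0.3156, 0.1674]
orientation: [-0.815, -3.034, 0.001]
contact_force: [0.2, 0.4, -0.5]
grip_width: 0.0596
```

```bash
python3 - <<'E'
from h import *
plan((.508,.3165,.029,150.5))
E
```

```text
t 34.73 tcp [0.509  0.3156 0.1674] psi 149.93 F [ 0.2  0.4 -0.5] M [-0.04  0.03  0.03] grip 0.0596 tilt [-0.0007 -0.0005]
(0.508, 0.3165, 0.029, 150.5) -> [0.008, 0.003, 0.923, -0.0, -0.0, -0.003]
```

Request:
send_rows([
  [0.7,0.008,0.003,0.25,0,0,0],
  [0.7,0.008,0.003,0.5,0,0,0],
  [0.7,0.008,0.003,0.75,0,0,0],
  [0.7,0.008,0.003,0.92,0,0,0],
  [0.7,0.008,0.003,0.92,0,0,0],
  [0.7,0.008,0.003,0.92,0,0,0],
  [0.05,0.008,0.003,0.92,0,0,0],
  [0.05,0.008,0.003,0.92,0,0,0],
  [0.05,0.008,0.003,0.92,0,0,0],
  [0.05,0.008,0.003,0.92,0,0,0],
  [0.05,0.008,0.003,0.92,0,0,0],
  [0.05,0.008,0.003,0.92,0,0,0],
  [0.05,0.008,0.003,0.92,0,0,0],
  [0.05,0.008,0.003,0.92,0,0,0],
], squeeze=20)

```text
clock: 35.9
tcp_pos: [0.509, 0.3174, 0.0309]
orientation: [0.811, 3.034, 0.002]
contact_force: [-0.4, -0.7, 6.0]
grip_width: 0.0136
```

Request:
send_rows([
  [0.7,0,0,0,0,0,0],
  [0.7,0,0,0,0,0,0],
  [0.7,0,0,0,0,0,0],
  [0.7,0,0,0,0,0,0],
  [0.7,0,0,0,0,0,0],
  [0.7,0,0,-0.2,0,0,0],
  [0.7,0,0,-0.4,0,0,0],
  [0.7,0,0,-0.4,0,0,0.5],
  [0.7,0,0,-0.4,0,0,0.5],
  [0.7,0,0,-0.4,0,0,0.5],
  [0.7,0,0,-0.4,0,0,0.5],
  [0.7,0,0,-0.4,0,0,0.5],
  [0.7,0,0,-0.4,0,0,0.5],
  [0.7,0,0,-0.4,0,0,0.5],
  [0.7,0,0,-0.4,0,0,0.5],
  [0.7,0,0,-0.4,0,0,0.5],
  [0.7,0,0,-0.4,0,0,0.5],
  [0.7,0,0,-0.4,0,0,0.5],
  [0.7,0,0,-0.4,0,0,0.5],
  [0.7,0,0,-0.4,0,0,0.5],
])

```text
clock: 37.57
tcp_pos: [0.5081, 0.3171, 0.0897]
orientation: [2.724, 1.565, -0.001]
contact_force: [-0.6, 0.2, -0.8]
grip_width: 0.0596
```

Request:
send_rows([
  [0.7,0,0,0,0,0,0],
  [0.7,0,0,0.2,0,0,0],
  [0.7,0,0,0.4,0,0,0],
  [0.7,0,0,0.4,0,0,0],
  [0.7,0,0,0.4,0,0,0],
  [0.1,0,0,0.4,0,0,0],
  [0.1,0,0,0.4,0,0,0],
  [0.1,0,0,0.4,0,0,0],
  [0.1,0,0,0.4,0,0,0],
  [0.1,0,0,0.4,0,0,0],
  [0.1,0,0,0.4,0,0,0],
  [0.1,0,0,0.4,0,0,0],
  [0.1,0,0,0.4,0,0,0],
])

```text
clock: 38.65
tcp_pos: [0.5095, 0.3175, 0.0314]
orientation: [-2.719, -1.573, -0.004]
contact_force: [-0.5, -0.6, 7.4]
grip_width: 0.0235
```

```bash
python3 - <<'E'
from h import *
plan()
E
```

```text
t 38.65 tcp [0.5095 0.3175 0.0314] psi 60.09 F [-0.5 -0.6  7.4] M [-0.17  0.03 -0.05] grip 0.0235 tilt [0.0022 0.0017]
```

Request:
send_rows([
  [0.1,0,0,-0.05,0,0,0],
  [0.1,0,0,-0.2,0,0,0],
  [0.1,0,0,-0.45,0,0,0],
  [0.1,0,0,-0.7,0,0,0],
  [0.1,0,0,-0.97,0,0,-0.219],
  [0.1,0,0,-0.97,0,0,-0.219],
  [0.1,0,0,-0.97,0,0,-0.219],
  [0.1,0,0,-0.97,0,0,-0.219],
  [0.1,0,0,-0.97,0,0,-0.219],
  [0.1,0,0,-0.97,0,0,-0.219],
  [0.1,0,0,-0.97,0,0,-0.219],
  [0.1,0,0,-0.97,0,0,-0.219],
])

```text
clock: 39.65
tcp_pos: [0.5082, 0.3167, 0.1757]
orientation: [-2.032, -2.395, -0.0]
contact_force: [0.1, -0.2, -1.0]
grip_width: 0.0233
```

```bash
python3 - <<'E'
from h import *
plan((.48,.18,.176,99.6),(.465,.04,.176,99.6),(.575,-.0379,.176,99.6))
E
```

```text
t 39.65 tcp [0.5082 0.3167 0.1757] psi 99.37 F [ 0.1 -0.2 -1. ] M [ 0.02 -0.01  0.01] grip 0.0233 tilt [-0.0001  0.0002]
(0.48, 0.18, 0.176, 99.6) -> [-0.869, -0.334, -0.002, -0.0, -0.0, -0.001]
(0.465, 0.04, 0.176, 99.6) -> [-0.904, -0.254, -0.0, 0.0, 0.0, 0.0]
(0.575, -0.0379, 0.176, 99.6) -> [-0.634, 0.636, 0.0, 0.0, 0.0, 0.0]
```

Request:
send_rows([
  [0.1,-0.869,-0.334,0,0,0,-0.001],
  [0.1,-0.869,-0.334,0,0,0,-0.001],
  [0.1,-0.869,-0.334,0,0,0,-0.001],
  [0.1,-0.869,-0.334,0,0,0,-0.001],
])

```text
clock: 39.98
tcp_pos: [0.4789, 0.1734, 0.1752]
orientation: [-2.036, -2.392, 0.005]
contact_force: [0.4, -0.2, -0.9]
grip_width: 0.0234
```

Request:
send_rows([
  [0.1,-0.904,-0.254,0,0,0,0],
  [0.1,-0.904,-0.254,0,0,0,0],
  [0.1,-0.904,-0.254,0,0,0,0],
  [0.1,-0.904,-0.254,0,0,0,0],
])

```text
clock: 40.32
tcp_pos: [0.4643, 0.0341, 0.1756]
orientation: [2.036, 2.392, -0.002]
contact_force: [0.7, -0.6, 0.2]
grip_width: 0.0233
```

Request:
send_rows([
  [0.1,-0.634,0.636,0,0,0,0],
  [0.1,-0.634,0.636,0,0,0,0],
  [0.1,-0.634,0.636,0,0,0,0],
  [0.1,-0.634,0.636,0,0,0,0],
  [0.1,-0.634,0.636,0.2,0,0,0],
  [0.1,-0.634,0.636,0.35,0,0,0],
  [0.1,-0.634,0.636,0.48,0,0,0],
  [0.1,-0.634,0.636,0.48,0,0,0],
  [0.1,-0.634,0.636,0.48,0,0,0],
  [0.1,-0.634,0.636,0.48,0,0,0],
  [0.1,-0.634,0.636,0.48,0,0,0],
  [0.1,-0.634,0.636,0.48,0,0,0],
  [0.1,-0.634,0.636,0.48,0,0,0],
])

```text
clock: 41.4
tcp_pos: [0.5764, -0.0376, 0.1045]
orientation: [2.025, 2.4, 0.002]
contact_force: [0.3, -0.2, -0.5]
grip_width: 0.0231
```

```bash
python3 - <<'E'
from h import *
plan((.575,-.0379,.08,99.6))
E
```

```text
t 41.4 tcp [ 0.5764 -0.0376  0.1045] psi 99.69 F [ 0.3 -0.2 -0.5] M [-0.02 -0.02 -0.  ] grip 0.0231 tilt [0.0018 0.0004]
(0.575, -0.0379, 0.08, 99.6) -> [-0.001, -0.01, 0.163, 0.001, -0.0, 0.0]
```

Request:
send_rows([
  [0.1,-0.001,-0.006,0.04,0,0,0],
  [0.1,-0.001,-0.006,0.08,0,0,0],
  [0.1,-0.001,-0.006,0.11,0,0,0],
  [0.1,-0.001,-0.006,0.125,0,0,0],
  [0.1,-0.001,-0.006,0.14,0,0,0],
  [0.1,-0.001,-0.006,0.16,0,0,0],
  [0.1,-0.001,-0.006,0.16,0,0,0],
  [0.1,-0.001,-0.006,0.16,0,0,0],
])

```text
clock: 42.07
tcp_pos: [0.5748, -0.0381, 0.0792]
orientation: [-2.026, -2.401, 0.0]
contact_force: [0.4, -0.1, -0.1]
grip_width: 0.0234
```

```bash
python3 - <<'E'
from h import *
plan((.575,-.0379,.08,99.6))
E
```

```text
t 42.07 tcp [ 0.5748 -0.0381  0.0792] psi 99.68 F [ 0.4 -0.1 -0.1] M [-0.01  0.   -0.02] grip 0.0234 tilt [-0.0003 -0.0001]
(0.575, -0.0379, 0.08, 99.6) -> [0.001, 0.001, -0.005, -0.0, 0.0, 0.0]
```

Request:
send_rows([
  [0.1,0,0,0.025,0,0,0],
  [0.1,0,0,0.05,0,0,0],
  [0.1,0,0,0.075,0,0,0],
  [0.1,0,0,0.1,0,0,0],
  [0.1,0,0,0.12,0,0,0],
  [0.1,0,0,0.12,0,0,0],
])

```text
clock: 42.57
tcp_pos: [0.5743, -0.0379, 0.0606]
orientation: [-2.025, -2.4, 0.001]
contact_force: [-0.6, 0.6, -0.2]
grip_width: 0.0237
```

Request:
send_rows([
  [0.1,0,0,0.015,0,0,0],
  [0.1,0,0,0.03,0,0,0],
  [0.1,0,0,0.045,0,0,0],
  [0.1,0,0,0.06,0,0,0],
  [0.1,0,0,0.06,0,0,0],
])

```text
clock: 42.98
tcp_pos: [0.5749, -0.038, 0.0545]
orientation: [-2.026, -2.399, -0.002]
contact_force: [-7.7, 1.4, 24.0]
grip_width: 0.0232
```

Request:
send_rows([
  [0.1,0,0,-0.015,0,0,0],
  [0.1,0,0,-0.015,0,0,0],
  [0.7,0,0,-0.015,0,0,0],
  [0.7,0,0,-0.015,0,0,0],
  [0.7,0,0,-0.015,0,0,0],
  [0.7,0,0,-0.015,0,0,0],
  [0.7,0,0,-0.015,0,0,0],
  [0.7,0,0,-0.2,0,0,0],
  [0.7,0,0,-0.5,0,0,0],
  [0.7,0,0,-0.8,0,0,0],
  [0.7,0,0,-0.8,0,0,0],
  [0.7,0,0,-0.8,0,0,0],
  [0.7,0,0,-0.8,0,0,0],
])

```text
clock: 44.07
tcp_pos: [0.5748, -0.0377, 0.1723]
orientation: [2.025, 2.401, 0.001]
contact_force: [0.1, -1.0, -0.0]
grip_width: 0.0598
```

```bash
python3 - <<'E'
from fit import *
t1=grab("top","t13"); s1=grab("side","s13")
for n,ct,cs in(("B",(197,222),(273,163)),):
    d2=np.abs(s1["pixels"][cs[1]-20:cs[1]+20,cs[0]-20:cs[0]+20].astype(int)-s["pixels"][cs[1]-20:cs[1]+20,cs[0]-20:cs[0]+20]).mean()
    print(n,d2,[np.round(a,4) for a in module(t1,s1,ct,None)[0]])
a=np.array([.575,-.038]);b=np.array([.413,.3755])
plan(*[(*(a+(b-a)*k/4),.165,147 if k==4 else 99.6) for k in(1,2,3,4)])
E
```

```text
B 6.617291666666667 [array([0.4113, 0.3732, 2.5705]), np.float64(0.1891)]
t 44.17 tcp [ 0.5737 -0.0377  0.1708] psi 99.7 F [-0.7 -0.3 -0.2] M [ 0.01  0.02 -0.01] grip 0.0598 tilt [-0.0027 -0.    ]
(np.float64(0.5345), np.float64(0.06537499999999999), 0.165, 99.6) -> [0.721, -0.142, 0.039, -0.001, -0.0, 0.001]
(np.float64(0.494), np.float64(0.16874999999999998), 0.165, 99.6) -> [0.725, -0.151, -0.0, 0.0, 0.0, 0.0]
(np.float64(0.45349999999999996), np.float64(0.272125), 0.165, 99.6) -> [0.725, -0.151, -0.0, 0.0, 0.0, 0.0]
(np.float64(0.413), np.float64(0.3755), 0.165, 147) -> [0.725, -0.151, -0.0, 0.0, 0.0, -0.263]
```

Request:
send_rows([
  [0.7,0.721,-0.142,0.03,0,0,0],
  [0.7,0.721,-0.142,0.03,0,0,0],
  [0.7,0.721,-0.142,0.03,0,0,0],
  [0.7,0.721,-0.142,0.03,0,0,0],
])

```text
clock: 44.5
tcp_pos: [0.5323, 0.0717, 0.1653]
orientation: [-2.012, -2.406, 0.004]
contact_force: [0.2, -0.3, -0.4]
grip_width: 0.06
```

Request:
send_rows([
  [0.7,0.725,-0.151,0,0,0,0],
  [0.7,0.725,-0.151,0,0,0,0],
  [0.7,0.725,-0.151,0,0,0,0],
  [0.7,0.725,-0.151,0,0,0,0],
])

```text
clock: 44.83
tcp_pos: [0.4918, 0.1745, 0.166]
orientation: [-2.013, -2.408, 0.003]
contact_force: [0.5, 0.1, -0.0]
grip_width: 0.0597
```

Request:
send_rows([
  [0.7,0.725,-0.151,0,0,0,0],
  [0.7,0.725,-0.151,0,0,0,0],
  [0.7,0.725,-0.151,0,0,0,0],
  [0.7,0.725,-0.151,0,0,0,0],
])

```text
clock: 45.17
tcp_pos: [0.4513, 0.2776, 0.1663]
orientation: [-2.014, -2.408, 0.002]
contact_force: [0.3, -0.2, 1.4]
grip_width: 0.0598
```

Request:
send_rows([
  [0.7,0.725,-0.151,0,0,0,-0.262],
  [0.7,0.725,-0.151,0,0,0,-0.262],
  [0.7,0.725,-0.151,0,0,0,-0.262],
  [0.7,0.725,-0.151,0,0,0,-0.262],
  [0.7,0.725,-0.151,0,0,0,-0.262],
  [0.7,0.725,-0.151,0,0,0,-0.262],
  [0.7,0.725,-0.151,0,0,0,-0.262],
  [0.7,0.725,-0.151,0,0,0,-0.262],
  [0.7,0.725,-0.151,0,0,0,-0.262],
  [0.7,0.725,-0.151,0,0,0,-0.262],
  [0.7,0.725,-0.151,0,0,0,-0.262],
])

```text
clock: 46.08
tcp_pos: [0.4139, 0.3747, 0.1675]
orientation: [-0.899, -3.01, 0.001]
contact_force: [-0.3, -0.1, -0.1]
grip_width: 0.06
```

```bash
python3 - <<'E'
from h import *
plan((.413,.3755,.029,146.7))
s=load("side0"); s1=grab("side","s14"); print(np.abs(s1["pixels"][150:185,255:292].astype(int)-s["pixels"][150:185,255:292]).mean(2).mean(0).round(0)[::4])
E
```

```text
t 46.08 tcp [0.4139 0.3747 0.1675] psi 146.73 F [-0.3 -0.1 -0.1] M [ 0.01 -0.01  0.06] grip 0.06 tilt [-0.0004 -0.0007]
(0.413, 0.3755, 0.029, 146.7) -> [0.008, 0.002, 0.923, -0.0, 0.0, 0.0]
[11.  9.  3.  3.  5. 10. 17. 18.  6. 11.]
```

Request:
send_rows([
  [0.7,0.008,0.002,0.25,0,0,0],
  [0.7,0.008,0.002,0.5,0,0,0],
  [0.7,0.008,0.002,0.75,0,0,0],
  [0.7,0.008,0.002,0.92,0,0,0],
  [0.7,0.008,0.002,0.92,0,0,0],
  [0.7,0.008,0.002,0.92,0,0,0],
  [0.05,0.008,0.002,0.92,0,0,0],
  [0.05,0.008,0.002,0.92,0,0,0],
  [0.05,0.008,0.002,0.92,0,0,0],
  [0.05,0.008,0.002,0.92,0,0,0],
  [0.05,0.008,0.002,0.92,0,0,0],
  [0.05,0.008,0.002,0.92,0,0,0],
  [0.05,0.008,0.002,0.92,0,0,0],
  [0.05,0.008,0.002,0.92,0,0,0],
], squeeze=20)

```text
clock: 47.3
tcp_pos: [0.4135, 0.3767, 0.0307]
orientation: [0.896, 3.01, 0.002]
contact_force: [-0.7, -0.2, 6.0]
grip_width: 0.0132
```

Request:
send_rows([
  [0.7,0,0,0,0,0,0],
  [0.7,0,0,0,0,0,0],
  [0.7,0,0,0,0,0,0],
  [0.7,0,0,0,0,0,0],
  [0.7,0,0,0,0,0,0],
  [0.7,0,0,-0.2,0,0,0],
  [0.7,0,0,-0.4,0,0,0],
  [0.7,0,0,-0.4,0,0,0.5],
  [0.7,0,0,-0.4,0,0,0.5],
  [0.7,0,0,-0.4,0,0,0.5],
  [0.7,0,0,-0.4,0,0,0.5],
  [0.7,0,0,-0.4,0,0,0.5],
  [0.7,0,0,-0.4,0,0,0.5],
  [0.7,0,0,-0.4,0,0,0.5],
  [0.7,0,0,-0.4,0,0,0.5],
  [0.7,0,0,-0.4,0,0,0.5],
  [0.7,0,0,-0.4,0,0,0.5],
  [0.7,0,0,-0.4,0,0,0.5],
  [0.7,0,0,-0.4,0,0,0.5],
  [0.7,0,0,-0.4,0,0,0.5],
])

```text
clock: 48.97
tcp_pos: [0.4127, 0.3762, 0.0897]
orientation: [2.767, 1.487, -0.0]
contact_force: [-0.3, -0.8, 0.0]
grip_width: 0.0598
```

Request:
send_rows([
  [0.7,-0.027,0,0,0,0,0],
  [0.7,-0.027,0,0.2,0,0,0],
  [0.7,-0.027,0,0.4,0,0,0],
  [0.7,-0.027,0,0.4,0,0,0],
  [0.7,-0.027,0,0.4,0,0,0],
  [0.1,-0.027,0,0.4,0,0,0],
  [0.1,-0.027,0,0.4,0,0,0],
  [0.1,-0.027,0,0.4,0,0,0],
  [0.1,-0.027,0,0.4,0,0,0],
  [0.1,-0.027,0,0.4,0,0,0],
  [0.1,-0.027,0,0.4,0,0,0],
  [0.1,-0.027,0,0.4,0,0,0],
  [0.1,-0.027,0,0.4,0,0,0],
])

```text
clock: 50.05
tcp_pos: [0.4116, 0.3735, 0.0313]
orientation: [-2.762, -1.495, -0.003]
contact_force: [-1.5, 0.6, 8.1]
grip_width: 0.0237
```

```bash
python3 - <<'E'
from h import *
plan()
E
```

```text
t 50.05 tcp [0.4116 0.3735 0.0313] psi 56.85 F [-1.5  0.6  8.1] M [-0.13  0.19  0.03] grip 0.0237 tilt [0.0014 0.002 ]
```

Request:
send_rows([
  [0.1,0,0,-0.05,0,0,0],
  [0.1,0,0,-0.2,0,0,0],
  [0.1,0,0,-0.45,0,0,0],
  [0.1,0,0,-0.7,0,0,0],
  [0.1,0,0,-0.97,0,0,-0.238],
  [0.1,0,0,-0.97,0,0,-0.238],
  [0.1,0,0,-0.97,0,0,-0.238],
  [0.1,0,0,-0.97,0,0,-0.238],
  [0.1,0,0,-0.97,0,0,-0.238],
  [0.1,0,0,-0.97,0,0,-0.238],
  [0.1,0,0,-0.97,0,0,-0.238],
  [0.1,0,0,-0.97,0,0,-0.238],
])

```text
clock: 51.05
tcp_pos: [0.4108, 0.3725, 0.1758]
orientation: [-2.03, -2.397, -0.0]
contact_force: [0.7, 0.3, -1.1]
grip_width: 0.0233
```

```bash
python3 - <<'E'
from h import *
plan((.43,.24,.176,99.6),(.45,.105,.176,99.6),(.457,.0,.176,99.6),(.5666,.0115,.176,99.6))
E
```

```text
t 51.05 tcp [0.4108 0.3725 0.1758] psi 99.46 F [ 0.7  0.3 -1.1] M [-0.02  0.01 -0.01] grip 0.0233 tilt [-0.0001  0.0005]
(0.43, 0.24, 0.176, 99.6) -> [-0.892, -0.019, -0.002, 0.0, -0.0, -0.001]
(0.45, 0.105, 0.176, 99.6) -> [-0.91, -0.019, -0.0, 0.0, 0.0, 0.0]
(0.457, 0.0, 0.176, 99.6) -> [-0.698, -0.071, -0.0, 0.0, 0.0, 0.0]
(0.5666, 0.0115, 0.176, 99.6) -> [-0.046, 0.733, 0.0, 0.0, 0.0, 0.0]
```

Request:
send_rows([
  [0.1,-0.892,-0.019,0,0,0,-0.001],
  [0.1,-0.892,-0.019,0,0,0,-0.001],
  [0.1,-0.892,-0.019,0,0,0,-0.001],
  [0.1,-0.892,-0.019,0,0,0,-0.001],
])

```text
clock: 51.38
tcp_pos: [0.4311, 0.2327, 0.1755]
orientation: [2.036, 2.391, -0.004]
contact_force: [0.2, -0.6, -0.2]
grip_width: 0.0238
```

Request:
send_rows([
  [0.1,-0.91,-0.019,0,0,0,0],
  [0.1,-0.91,-0.019,0,0,0,0],
  [0.1,-0.91,-0.019,0,0,0,0],
  [0.1,-0.91,-0.019,0,0,0,0],
])

```text
clock: 51.72
tcp_pos: [0.4512, 0.0989, 0.1758]
orientation: [2.035, 2.392, -0.001]
contact_force: [0.4, -0.0, -1.2]
grip_width: 0.0233
```

Request:
send_rows([
  [0.1,-0.698,-0.071,0,0,0,0],
  [0.1,-0.698,-0.071,0,0,0,0],
  [0.1,-0.698,-0.071,0,0,0,0],
  [0.1,-0.698,-0.071,0,0,0,0],
  [0.1,-0.698,-0.071,0,0,0,0],
])

```text
clock: 52.13
tcp_pos: [0.4585, -0.0007, 0.1756]
orientation: [-2.03, -2.398, -0.001]
contact_force: [-0.4, 0.8, -1.1]
grip_width: 0.0234
```

Request:
send_rows([
  [0.1,-0.046,0.4,0,0,0,0],
  [0.1,-0.046,0.733,0,0,0,0],
  [0.1,-0.046,0.733,0,0,0,0],
  [0.1,-0.046,0.733,0,0,0,0],
  [0.1,-0.046,0.733,0.2,0,0,0],
  [0.1,-0.046,0.733,0.35,0,0,0],
  [0.1,-0.046,0.733,0.48,0,0,0],
  [0.1,-0.046,0.733,0.48,0,0,0],
  [0.1,-0.046,0.733,0.48,0,0,0],
  [0.1,-0.046,0.733,0.48,0,0,0],
  [0.1,-0.046,0.733,0.48,0,0,0],
  [0.1,-0.046,0.733,0.48,0,0,0],
  [0.1,-0.046,0.733,0.48,0,0,0],
])

```text
clock: 53.22
tcp_pos: [0.5686, 0.0127, 0.1044]
orientation: [2.022, 2.404, 0.002]
contact_force: [0.3, -0.2, -0.6]
grip_width: 0.0235
```

```bash
python3 - <<'E'
from h import *
plan((.5666,.0115,.08,99.6))
E
```

```text
t 53.22 tcp [0.5686 0.0127 0.1044] psi 99.86 F [ 0.3 -0.2 -0.6] M [-0.01  0.02 -0.04] grip 0.0235 tilt [0.0016 0.0006]
(0.5666, 0.0115, 0.08, 99.6) -> [-0.006, -0.015, 0.163, 0.001, -0.0, 0.001]
```

Request:
send_rows([
  [0.1,-0.005,-0.011,0.04,0,0,0.001],
  [0.1,-0.005,-0.011,0.08,0,0,0.001],
  [0.1,-0.005,-0.011,0.11,0,0,0.001],
  [0.1,-0.005,-0.011,0.125,0,0,0.001],
  [0.1,-0.005,-0.011,0.14,0,0,0.001],
  [0.1,-0.005,-0.011,0.16,0,0,0.001],
  [0.1,-0.005,-0.011,0.16,0,0,0.001],
  [0.1,-0.005,-0.011,0.16,0,0,0.001],
])

```text
clock: 53.88
tcp_pos: [0.5664, 0.0114, 0.0792]
orientation: [-2.026, -2.401, 0.0]
contact_force: [-0.3, 0.6, -0.2]
grip_width: 0.0232
```

```bash
python3 - <<'E'
from h import *
plan((.5666,.0115,.08,99.6))
E
```

```text
t 53.88 tcp [0.5664 0.0114 0.0792] psi 99.68 F [-0.3  0.6 -0.2] M [0.02 0.   0.02] grip 0.0232 tilt [-0.0004 -0.0001]
(0.5666, 0.0115, 0.08, 99.6) -> [0.001, 0.001, -0.005, -0.0, 0.0, 0.0]
```

Request:
send_rows([
  [0.1,0,0,0.025,0,0,0],
  [0.1,0,0,0.05,0,0,0],
  [0.1,0,0,0.075,0,0,0],
  [0.1,0,0,0.1,0,0,0],
  [0.1,0,0,0.12,0,0,0],
  [0.1,0,0,0.12,0,0,0],
])

```text
clock: 54.38
tcp_pos: [0.566, 0.0115, 0.0606]
orientation: [-2.025, -2.401, 0.001]
contact_force: [0.5, -0.3, -0.4]
grip_width: 0.0237
```

Request:
send_rows([
  [0.1,0,0,0.015,0,0,0],
  [0.1,0,0,0.03,0,0,0],
  [0.1,0,0,0.045,0,0,0],
  [0.1,0,0,0.06,0,0,0],
  [0.1,0,0,0.06,0,0,0],
])

```text
clock: 54.8
tcp_pos: [0.5667, 0.0113, 0.0544]
orientation: [-2.026, -2.399, -0.002]
contact_force: [-8.1, 0.2, 22.8]
grip_width: 0.024
```

Request:
send_rows([
  [0.1,0,0,-0.015,0,0,0],
  [0.1,0,0,-0.015,0,0,0],
  [0.7,0,0,-0.015,0,0,0],
  [0.7,0,0,-0.015,0,0,0],
  [0.7,0,0,-0.015,0,0,0],
  [0.7,0,0,-0.015,0,0,0],
  [0.7,0,0,-0.015,0,0,0],
  [0.7,0,0,-0.2,0,0,0],
  [0.7,0,0,-0.5,0,0,0],
  [0.7,0,0,-0.8,0,0,0],
  [0.7,0,0,-0.8,0,0,0],
  [0.7,0,0,-0.8,0,0,0],
  [0.7,0,0,-0.8,0,0,0],
])

```text
clock: 55.88
tcp_pos: [0.5664, 0.0118, 0.1724]
orientation: [-2.025, -2.401, -0.001]
contact_force: [0.1, 1.1, -1.1]
grip_width: 0.0601
```

```bash
python3 - <<'E'
from h import *
f=grab("side","s15"); cv2.imwrite("pics/s15.png",np.hstack([crop(f,300,130,95,130,4.5),cv2.copyMakeBorder(crop(f,240,265,150,105,2.2),0,585-231,0,0,cv2.BORDER_CONSTANT)]))
plan((.5557,.0744,.17,-170.4))
E
```

```text
t 55.93 tcp [0.5657 0.0118 0.1714] psi 99.71 F [-0.1  0.8 -1.1] M [ 0.03  0.01 -0.03] grip 0.0601 tilt [-0.0015  0.0002]
(0.5557, 0.0744, 0.17, -170.4) -> [0.423, 0.005, 0.01, -0.0, -0.0, -0.499]
```

View pics/s15.png

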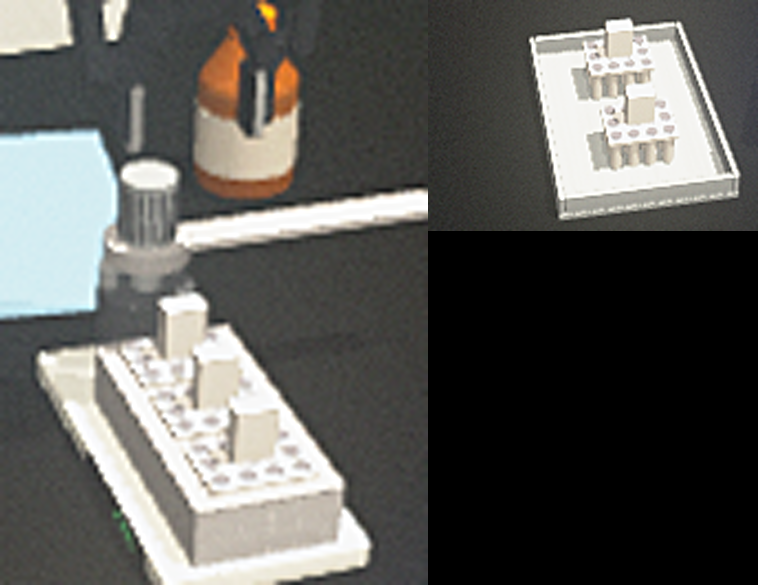

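The view shows all three fresh plates flush on the block, with tabs at (182,320), (215,370) and (253,430). Both finished modules stand in the tray at (620,40) and (640,105). Now I close the arm.

Request:
send_rows([
  [1,0.423,0.005,0,0,0,-0.499],
  [1,0.423,0.005,0,0,0,-0.499],
  [1,0.423,0.005,0,0,0,-0.499],
  [1,0.423,0.005,0,0,0,-0.499],
  [1,0.423,0.005,0,0,0,-0.499],
  [1,0.423,0.005,0,0,0,-0.499],
  [1,0.423,0.005,0,0,0,-0.499],
  [1,0.423,0.005,0,0,0,-0.499],
  [1,0.423,0.005,0,0,0,-0.499],
  [1,0.423,0.005,0,0,0,-0.499],
  [1,0.423,0.005,0,0,0,-0.499],
  [1,0.423,0.005,0,0,0,-0.499],
  [1,0.423,0.005,0,0,0,-0.499],
  [1,0.423,0.005,0,0,0,-0.499],
  [1,0.423,0.005,0,0,0,-0.499],
])

```text
clock: 57.18
tcp_pos: [0.5556, 0.0739, 0.1708]
orientation: [0.256, -3.128, 0.0]
contact_force: [-1.3, -0.1, -0.1]
grip_width: 0.0855
```

```bash
python3 - <<'E'
from h import *
plan((.5557,.0744,.094,-170.4))
E
```

```text
t 57.18 tcp [0.5556 0.0739 0.1708] psi -170.63 F [-1.3 -0.1 -0.1] M [-0.01 -0.02  0.02] grip 0.0855 tilt [-0.0028 -0.0005]
(0.5557, 0.0744, 0.094, -170.4) -> [-0.003, 0.003, 0.512, -0.0, -0.001, -0.001]
```

Request:
send_rows([
  [1,-0.002,0.003,0.15,0,0,0],
  [1,-0.002,0.003,0.35,0,0,0],
  [1,-0.002,0.003,0.512,0,0,0],
  [1,-0.002,0.003,0.512,0,0,0],
  [1,-0.002,0.003,0.512,0,0,0],
  [0.2,-0.002,0.003,0.512,0,0,0],
  [0.2,-0.002,0.003,0.512,0,0,0],
  [0.2,-0.002,0.003,0.512,0,0,0],
  [0.2,-0.002,0.003,0.512,0,0,0],
  [0.2,-0.002,0.003,0.512,0,0,0],
  [0.2,-0.002,0.003,0.512,0,0,0],
  [0.2,-0.002,0.003,0.512,0,0,0],
  [0.2,-0.002,0.003,0.512,0,0,0],
], squeeze=50)

```text
clock: 58.27
tcp_pos: [0.5576, 0.0746, 0.0968]
orientation: [-0.26, 3.129, 0.001]
contact_force: [-1.3, -1.0, 6.0]
grip_width: 0.0328
```

Request:
send_rows([
  [0.2,0,0,-0.05,0,0,0],
  [0.2,0,0,-0.093,0,0,0],
  [0.2,0,0,-0.093,0,0,0],
  [0.2,0,0,-0.093,0,0,0],
], squeeze=60)

```text
clock: 58.6
tcp_pos: [0.5571, 0.0746, 0.1097]
orientation: [-0.26, 3.13, -0.0]
contact_force: [3.9, 0.5, -9.2]
grip_width: 0.0327
```

```bash
python3 - <<'E'
from h import *
plan()
E
```

```text
t 58.6 tcp [0.5571 0.0746 0.1097] psi -170.49 F [ 3.9  0.5 -9.2] M [ 0.03 -1.03  0.01] grip 0.0327 tilt [0.001 0.   ]
```

Request:
send_rows([
  [0.2,0.007,0,0,0,0,0.51],
  [0.2,0.007,0,0,0,0,0.51],
  [0.2,0.007,0,0,0,0,0.51],
  [0.2,0.007,0,0,0,0,0.51],
  [0.2,0.007,0,0,0,0,0.51],
  [0.2,0.007,0,0,0,0,0.51],
  [0.2,0.007,0,0,0,0,0.51],
  [0.2,0.007,0,0,0,0,0.51],
  [0.2,0.007,0,0,0,0,0.51],
  [0.2,0.007,0,0,0,0,0.51],
  [0.2,0.007,0,0,0,0,0.51],
  [0.2,0.007,0,0,0,0,0.51],
  [0.2,0.007,0,0,0,0,0.51],
  [0.2,0.007,0,0,0,0,0.51],
  [0.2,0.007,0,0,0,0,0.51],
  [0.2,0.007,0,0,0,0,0.51],
])

```text
clock: 59.93
tcp_pos: [0.5552, 0.073, 0.109]
orientation: [2.065, 2.366, -0.003]
contact_force: [3.1, -5.8, -8.9]
grip_width: 0.0327
```

```bash
python3 - <<'E'
from h import *
plan()
E
```

```text
t 59.93 tcp [0.5552 0.073  0.109 ] psi 97.77 F [ 3.1 -5.8 -8.9] M [-0.95 -0.64  0.02] grip 0.0327 tilt [-0.0009 -0.002 ]
```

Request:
send_rows([
  [0.2,0,0,0.05,0,0,0],
  [0.2,0,0,0.09,0,0,0],
  [0.2,0,0,0.09,0,0,0],
  [0.2,0,0,0.09,0,0,0],
])

```text
clock: 60.27
tcp_pos: [0.5555, 0.0731, 0.0969]
orientation: [-2.066, -2.366, 0.001]
contact_force: [-3.4, -4.4, 9.4]
grip_width: 0.0323
```

Request:
send_rows([
  [1,0,0,0,0,0,0],
  [1,0,0,0,0,0,0],
  [1,0,0,0,0,0,0],
  [1,0,0,0,0,0,0],
  [1,0,0,0,0,0,0],
  [1,0,0,-0.3,0,0,0],
  [1,0,0,-0.6,0,0,0],
  [1,0,0,-0.9,0,0,0],
  [1,0,0,-0.9,0,0,0],
  [1,0,0,-0.9,0,0,0],
  [1,0,0,-0.9,0,0,0],
])

```text
clock: 61.18
tcp_pos: [0.5558, 0.075, 0.2311]
orientation: [-2.066, -2.366, -0.002]
contact_force: [-0.3, 0.0, -0.9]
grip_width: 0.0857
```

```bash
python3 - <<'E'
from h import *
f=grab("side","s16"); cv2.imwrite("pics/s16.png",crop(f,230,120,170,250,2.4))
plan()
E
```

```text
t 61.23 tcp [0.555  0.0749 0.23  ] psi 97.75 F [-0.7  0.7 -0.4] M [0.04 0.03 0.01] grip 0.085 tilt [-0.0014  0.0002]
```

View pics/s16.png

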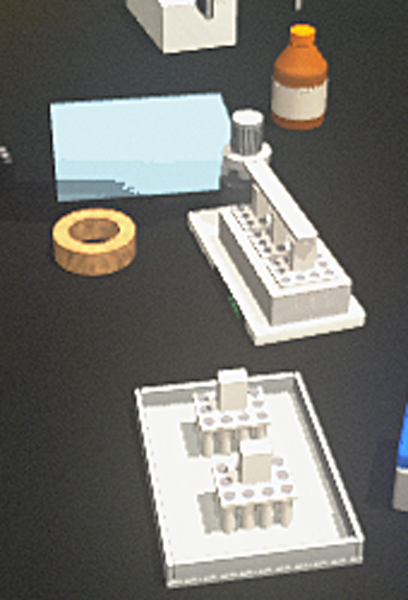

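The view shows the arm back over all three docks. I'll check the collar height numerically against the first image before handing in.

```bash
python3 - <<'E'
from h import *
a=load("side0");b=load("s16")
g=lambda f,y,x,h,w:f["pixels"][y:y+h,x:x+w].astype(np.float32).mean(2)
for n,(y,x,h,w) in dict(collar=(158,322,36,22),bar_mid=(190,330,20,25),bartip=(205,345,20,22)).items():
    A=g(a,y,x,h,w);B=g(b,y,x,h,w); print(n,cv2.phaseCorrelate(A,B,cv2.createHanningWindow((w,h),cv2.CV_32F)),np.abs(A-B).mean())
E
```

```text
collar ((-0.015719186032024268, 0.04864895742484876), 0.9997706243561374) 3.489478
bar_mid ((0.9326378947325011, 0.10339106018463085), 1.0475237417221068) 1.540807
bartip ((0.05349534767083064, 0.1883826518749725), 0.9730373015006383) 8.25
```

The collar and arm are within 0.2 px (under 1 mm) of their locked starting pose, apart from a 0.9 px sideways reading along the bar's middle.

```bash
python3 -c "
from bench import r
print(r.hand_in(), r.get_obs()['contact_force'])"
```

```text
the job is handed in; nothing more can be done
the job is handed in; nothing more can be done
```

The job is done and handed in at about 61 s on the robot's clock. `hand_in()` gives no verdict.

- **Modules:** Two finished modules were present. Both stand upright in the tray. All three fresh modules are in docks, and each met the block at the same height (TCP z 0.0545) with 21–24 N.
- **Arm and collar:** I swung the arm open before moving anything and returned it to locked at the end. In the last image the collar's height matches the starting locked pose within 0.1 px. The arm's middle read 0.9 px sideways, but its tip and collar did not. I take that reading as an edge artefact along the straight bar.
- **Bystanders:** I saw the cork ring and bottle where they started. The tip box was only partly in the last view and I did not measure it. The fresh module that might be knocked aside showed no shift in my checks.

- **Failed step:** The first grip on the collar missed. The open fingertips stand about 34 mm higher relative to the reported TCP than the data says, so the jaws shut on top of the collar with about 15 N. I measured the offset in the side image, corrected for it, and had no further misses.

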